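# Pull the blind plug from a post socket

### The job

The board stand's post socket has to be cleared: take the puller from its pocket, put its foot through the slot of the slotted blind plug, give it a quarter turn so that it locks under the slot, and pull the plug straight up out of the socket block. Set the plug gently down, upright, on the square offcut of board and let go, leaving the puller in it. Leave the other plug, the one without a slot, in its socket.

Things in the scene. Friction and masses are not known exactly. Their poses are not given: they have to be found in the camera images.
- puller: Puller, 0.2 kg, upright in a fixed wooden pocket (45 mm high, opening 64 x 30 mm, long along x). Steel foot bar 52 (x) x 18 (y) x 12 mm thick, a 16 mm round rod, and a dark wooden grip paddle 50 (x) x 20 (y) mm, 80 to 130 mm above the foot's underside: grip it across the 20 mm, 105 mm up. Origin: centre of the foot's underside; z up the rod.
- plug: Steel plug, 84 mm wide, 44 high, 0.35 kg, flush in a socket of a fixed wooden block 60 mm high; 2.5 mm play. Slot in its 8 mm thick top: 62 (x) x 28 (y) mm. Under it a round cavity 68 mm wide, 10 to 36 mm above the underside, where the foot turns freely either way without stops; 90 degrees from the slot it is locked. Origin: centre of the underside; z up.
- blank: Blank plug: solid steel disc of the same size in the block's other socket, 120 mm away, with a flat dark dimple 28 mm across in its top and no slot. Stays where it is. Which socket holds which plug varies. Origin: centre of its underside; z up.
- offcut: Square offcut of brown board, 150 x 150 mm, 12 mm thick, fixed flat on the bench, across the block from the puller's pocket (either side). Origin: centre of its underside; z up, sides along x and y.

How it is judged:
On the way, in this order (a step that is already met when the one before it is completed fails the run):
1. the puller's foot is through the slot, in the cavity of the seated plug (horizontal distance between puller and plug below 0.03 m and z of puller in the frame of plug below 0.03 m and distance of plug from where it was at the start of the episode below 0.012 m), for 0.1 s.
2. the puller is turned by at least 40 degrees across the slot, the plug still seated (all of step 1 and angle between the x axis of puller and the x axis of plug, either way round above 0.7 rad), for 0.1 s.
3. the plug is pulled straight up, clear of the block, on the puller (horizontal distance between puller and plug below 0.03 m and z of puller in the frame of plug below 0.03 m and height (world z) of plug above 0.063 m and angle between plug's own z axis and vertical below 0.3 rad), for 0.1 s.
At the end, for the whole second after the job is handed in: The slotted plug stands upright (within 10 degrees) on the offcut, its centre within 60 mm of the offcut's centre, at rest, with the puller's foot still in its cavity; the blank plug is within 20 mm of where it was; everything released (horizontal distance between plug and offcut below 0.06 m and z of plug in the frame of offcut between 0.006 and 0.02 m and angle between plug's own z axis and vertical below 0.17 rad and linear speed of plug below 0.03 m/s and linear speed of puller below 0.05 m/s and horizontal distance between puller and plug below 0.03 m and z of puller in the frame of plug below 0.03 m and distance of blank from where it was at the start of the episode below 0.02 m); the robot touches nothing.
It fails at once if the blank plug is moved by more than 20 mm (distance of blank from where it was at the start of the episode above 0.02 m).
It fails at once if the plug is tipped by more than 45 degrees (angle between plug's own z axis and vertical above 0.785 rad).
It fails at once if the puller is let go while the plug hangs or is wedged above its resting height (its underside over 35 mm above the bench, at least 23 mm above the offcut) (height (world z) of plug above 0.035 m and contact force between the fingers and puller below 0.05 N).
It also fails if it takes over 48 s, if anything falls off the work surface, if the arm or the gripper's body presses on something with over 40 N, if the wrist force passes 120 N, or if a joint passes its speed limit or range.

### The arm

A 6-joint arm with a two-finger parallel gripper is mounted at the origin on the work surface. World frame = base frame: x ahead of the robot, y to its left, z up, the work surface at z = 0. Lengths are in m, angles in rad, forces in N, time in s.
With the tool pointing down it reaches from about 0.35 to 0.775 m from the base axis. Payload 5.5 kg.
Tool frame: the origin (TCP) lies at the very end of the fingers, on their centre line; the grasp point (between the pads) lies 19 mm behind it; x points along the fingers, z is the direction in which the jaws open and shut, and the axes are right-handed (so a half turn about x gives the same grasp; the last joint's range is limited). The gripper opens to 85 mm and grips with 20 to 120 N. Pads are 22 mm wide; open, the fingers measure 114 mm over their backs; the gripper's body (76 mm by 85 mm) begins 54 mm behind the grasp point. The pads swing forward as they close: fully open they stand 13 mm farther back than shut.
Start: joints at [1.09, 0.313, 0.046, 1.304, 0, 1.431], TCP at [0.192, 0.542, 0.231] pointing down, gripper open.
Joint ranges: [-2.76, 2.76], [-0.86, 1.69], [-1.03, 1.26], [-2.2, 2.34], [-1.47, 1.5], [-3.14, 3.14]. Speed limits (rad/s): [2.57, 2.57, 3.14, 3.14, 3.14, 3.14].

### API

Orientations are given as a unit quaternion [w, x, y, z].
In Python, from workcell import monitor, optics, job, search_frame, pinpoint gives the robot as it stands.
- The arm moves only by the shell command python3 -m crank 'ROWS'. ROWS is a JSON object of lists of equal length, an entry for each row: "jaw": the gripper command: -1 is shut, 1 is fully open, values between are in proportion; "dp": the shift along the tool's x, y, z scaled (see below), a list of three; "twist": the turn, a rotation vector about the tool's x, y, z scaled (see below), a list of three. A call has 1 to 5 rows; each row shifts and turns the pose as measured when the row begins, along the tool's axes as they then stand; what a row does not reach is not made up. The controller multiplies each number of a shift by 0.1 m and each number of a turn by 180 degrees. A row lasts 1/12 s, in which the tool goes at most 41.7 mm and 7.16 degrees, less where a joint would pass 70% of its speed; a pose out of reach is approached as far as the arm can. A call with a number of a shift or a turn outside -1 to 1 is refused whole. A call with a gripper value outside its range is refused whole. The fingers move at their own pace and stop on an object; the grip force is fixed at half the most. Time passes only in rows, so rows that do not move let the fingers close. It gives the time, the measured TCP pose, the force and the opening at its end, in the units of the state.
- monitor.read_state(): the state, without advancing time (a new reading comes with each control period).
- optics.read_camera(name): name is "scene" or "top"; returns a dict with "color" (420x560x3 uint8, red, green, blue), "vertical_fov" (degrees; the focal length in pixels is half the picture's height over the tangent of half this angle, whatever the lens; pixels are square), "cx", "cy" (the principal point, pixels), "rvec" (rotation vector, rad) and "tvec" (3), from world to camera coordinates, as OpenCV has them. Camera axes: x right, y down, z forward; pixel columns grow to the right and rows downward; lengths in m; the calibration is good to about 2 mm. A picture is of the moment at which its call begins. There is no depth.
- job.hand_in(): hands the job in, once; it reports no verdict.
Trained networks look in a picture, given as the dict that the camera call returned (one of the last four; its "shot" number tells which), for a name from the list of things; names that differ only in an ending like _2 or _b are one class to them, and where a whole thing is asked for, a point or a joint stands for the part that bears it (a point fixed in the world has none). Each returns a list of dicts, best first, with "confidence" (0 to 1); they miss things now and then, are a little off and sometimes report something else, mostly with a low value. They report only what shows in the picture. A call takes as long as a camera call.
- search_frame(query, picture): "xyz" ([x, y, z] in m, in world coordinates, good to about 4 mm: the middle of the surface that is visible of it).
- pinpoint(query, picture): "xyz" ([x, y, z] in m, in world coordinates, good to about 4 mm: a listed point, or the origin of a listed thing).
The state is a dict: "time_s": time; "qpos": joint angles; "qvel": joint speeds; "tau": joint torques, N m; "eef_pos": TCP position; "orientation": TCP orientation; "wrist_force": force on the tool from outside, world axes, zero at the start; "moment": the same for the moment, N m; "grip_width": finger opening in m.
Only numpy, scipy, OpenCV 4.12 (cv2) and the standard library are available. Lean on these libraries where they do the work, as an engineer would, in place of code of your own. Each camera call takes 0.05 s, during which the arm holds its last target.

## Working session

There is one attempt and no reset: what is moved stays moved. The work goes in short steps, Python scripts to look and compute and a shell command to move; the robot and the scene stay as the last step left them, time stands still between calls to the robot, and variables do not carry over. Pictures are saved under pics/ and viewed, and the job is handed in when it is done.

```bash
mkdir -p pics; ls
cat > h.py <<'E'
import numpy as np, cv2
from workcell import monitor, optics, job, search_frame, pinpoint
from scipy.spatial.transform import Rotation as R
def snap(name,cam):
    p=optics.read_camera(cam); cv2.imwrite('pics/'+name+'.png',p['color'][:,:,::-1]); return p
def proj(p,X):
    f=p['color'].shape[0]/2/np.tan(np.radians(p['vertical_fov'])/2)
    c=R.from_rotvec(np.ravel(p['rvec'])).apply(np.atleast_2d(X))+np.ravel(p['tvec'])
    return c[:,:2]/c[:,2:]*f+[p['cx'],p['cy']]
def back(p,uv,z):
    f=p['color'].shape[0]/2/np.tan(np.radians(p['vertical_fov'])/2)
    uv=np.atleast_2d(uv); d=np.c_[(uv-[p['cx'],p['cy']])/f,np.ones(len(uv))]
    r=R.from_rotvec(np.ravel(p['rvec'])).inv(); d=r.apply(d); o=r.apply(-np.ravel(p['tvec']))
    return o+d*((z-o[2])/d[:,2])[:,None]
def st():
    s=monitor.read_state(); q=s['orientation']; r=R.from_quat([q[1],q[2],q[3],q[0]])
    print('t',round(s['time_s'],2),'pos',np.round(s['eef_pos'],4),'w',round(s['grip_width'],4),'F',np.round(s['wrist_force'],1),'q',np.round(s['qpos'],3)); print(np.round(r.as_matrix(),3)); return s,r
E
python3 - <<'E'
from h import *
st()
for c in ('top','scene'):
    p=snap(c+'0',c); print(c,p['color'].shape,p['vertical_fov'],p['rvec'],p['tvec'])
    for q in ('puller','plug','blank','offcut'):
        print(q,[(np.round(d['xyz'],4).tolist(),round(d['confidence'],2)) for d in pinpoint(q,p)[:3]],[(np.round(d['xyz'],4).tolist(),round(d['confidence'],2)) for d in search_frame(q,p)[:2]])
E
```

```text
pics
t 0.0 pos [0.192  0.5415 0.2304] w 0.0855 F [-0.7  1.1  0.5] q [1.09  0.314 0.045 1.304 0.    1.431]
[[-0.001 -0.942  0.334]
 [-0.002  0.334  0.942]
 [-1.     0.    -0.002]]
top (420, 560, 3) 42.017204988117875 [ 2.21750528 -2.17109449  0.07315804] [-0.00460623  0.53697891  1.15999996]
puller [([0.5341, -0.307, 0.0085], 0.82)] [([0.5307, -0.3028, 0.1197], 0.65)]
plug [([0.5395, -0.0742, 0.0171], 0.87)] [([0.5408, -0.0746, 0.064], 0.92)]
blank [([0.5327, 0.0463, 0.0119], 0.62)] [([0.533, 0.0491, 0.0569], 0.82), ([0.5276, -0.3035, 0.1204], 0.52)]
offcut [([0.5299, 0.3278, 0.0036], 0.75)] [([0.5295, 0.3256, 0.0143], 0.86)]
scene (420, 560, 3) 49.53644298054248 [ 2.23929666  0.97153406 -0.36669721] [-0.38979194 -0.2595228   1.33603447]
puller [([0.5318, -0.3039, 0.0076], 0.76)] [([0.5419, -0.3072, 0.1176], 0.86)]
plug [([0.5348, -0.0704, 0.0194], 0.62)] [([0.5422, 0.3183, 0.0092], 0.75), ([0.5275, -0.0655, 0.0631], 0.74)]
blank [([0.536, 0.0503, 0.0183], 0.89)] []
offcut [([0.5362, 0.3266, -0.0019], 0.62)] [([0.5449, 0.3201, 0.012], 0.82)]
```

View pics/top0.png

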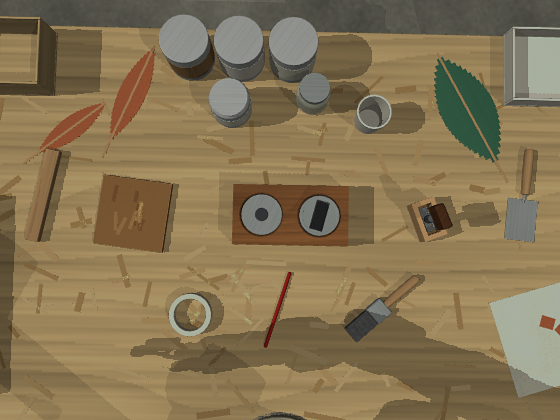

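View pics/scene0.png

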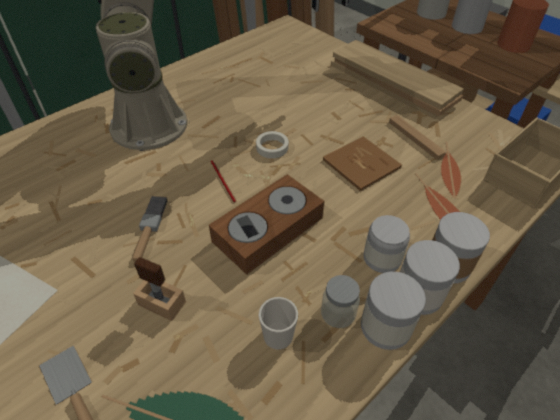

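The top view shows the pocket and puller at (432,218), the slotted plug at (319,215), the blank at (262,213) and the offcut at (135,213). I'll zoom in to get the yaw angles.

Run:
```python
from h import *
p=snap('top1','top'); im=p['color'][:,:,::-1]
a=cv2.resize(im[175:260,275:355],None,fx=5,fy=5,interpolation=cv2.INTER_CUBIC)
b=cv2.resize(im[175:260,395:475],None,fx=5,fy=5,interpolation=cv2.INTER_CUBIC)
cv2.imwrite('pics/crop1.png',np.hstack([a,b]))
# dark slot
g=cv2.cvtColor(im,cv2.COLOR_BGR2GRAY)
m=np.zeros_like(g); m[195:235,300:340]=(g[195:235,300:340]<70)*255
n,l,s,c=cv2.connectedComponentsWithStats(m)
i=1+np.argmax(s[1:,4]); pts=np.argwhere(l==i)[:,::-1].astype(np.float32)
box=cv2.boxPoints(cv2.minAreaRect(pts)); W=back(p,box,0.06); print(box,W[:,:2],W.mean(0),s[i])
for k in range(4):
    d=W[(k+1)%4]-W[k]; print(np.linalg.norm(d),np.degrees(np.arctan2(d[1],d[0])))
# block
hsv=cv2.cvtColor(im,cv2.COLOR_BGR2HSV)
print(hsv[190,245],hsv[240,300],g[215,319],g[205,312],g[215,300:342])
```

```text
[[308.54718 227.5849 ]
 [316.69812 199.05661]
 [329.37738 202.67926]
 [321.22644 231.20755]] [[ 0.50829394 -0.05134602]
 [ 0.5678502  -0.0672014 ]
 [ 0.56087907 -0.0936366 ]
 [ 0.5013584  -0.07769945]] [ 0.5345954  -0.07247087  0.06      ] [309 200  21  32 393]
0.06163068811749009 -14.907803142511261
0.027338914241555632 -104.77295795460786
0.06161738529686945 165.01021307348427
0.02725078183933314 75.25558054735113
[ 13 159 106] [ 13 163 122] 31 123 [126 121 116 122 123 123 123 123 124 122 124 126  84  37  29  31  31  29
  29  31  32  29  30  29  28  24  77 124 124 123 123 123 123 123 123 123
 126 125 127  71  31  67]
```

View pics/crop1.png

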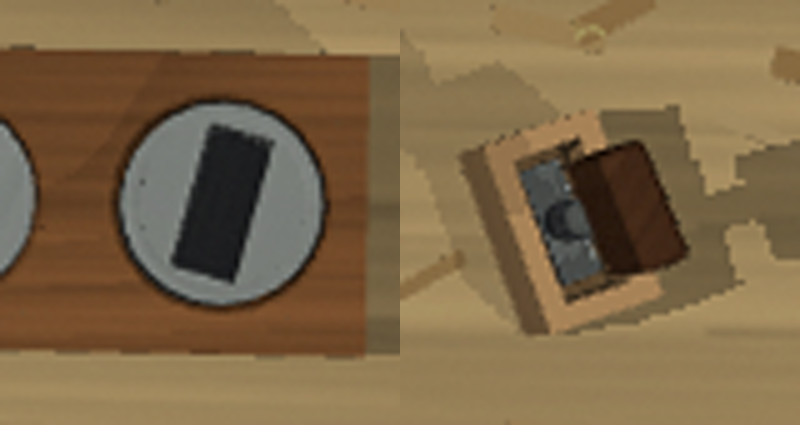

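Run:
```python
from h import *
p=optics.read_camera('top'); im=p['color'][:,:,::-1].copy()
s=optics.read_camera('scene'); ims=s['color'][:,:,::-1].copy()
for z in (.13,.135,.138):print(back(p,[[444.3,215.3]],z))
def boxpts(c,yaw,z0,z1,lx,ly):
    P=np.array([[a*lx/2,b*ly/2,z] for z in(z0,z1) for a,b in((1,1),(1,-1),(-1,-1),(-1,1))])
    return R.from_euler('z',yaw,degrees=True).apply(P)+[c[0],c[1],0]
def draw(im,p,P,col,k,o):
    u=(proj(p,P)-o)*k
    for i in range(4):
        for a,b in((i,(i+1)%4),(4+i,4+(i+1)%4),(i,i+4)):
            cv2.line(im,tuple(int(t) for t in u[a]),tuple(int(t) for t in u[b]),col,1)
xy=back(p,[[444.3,215.3]],.135)[0]
out=[]
for q,i,o in((p,im,np.array([395,175])),(s,ims,np.array([110,240]))):
    c=cv2.resize(i[o[1]:o[1]+85,o[0]:o[0]+80],None,fx=5,fy=5,interpolation=cv2.INTER_CUBIC)
    draw(c,q,boxpts(xy,20,.085,.135,.05,.02),(0,255,0),5,o)
    draw(c,q,boxpts(xy,20,.005,.045,.064,.03),(255,255,0),5,o)
    out.append(c)
cv2.imwrite('pics/fit.png',np.hstack(out))
```

```text
[[ 0.5352281  -0.31110273  0.13      ]]
[[ 0.53490466 -0.30956852  0.135     ]]
[[ 0.53471059 -0.30864799  0.138     ]]
```

View pics/fit.png

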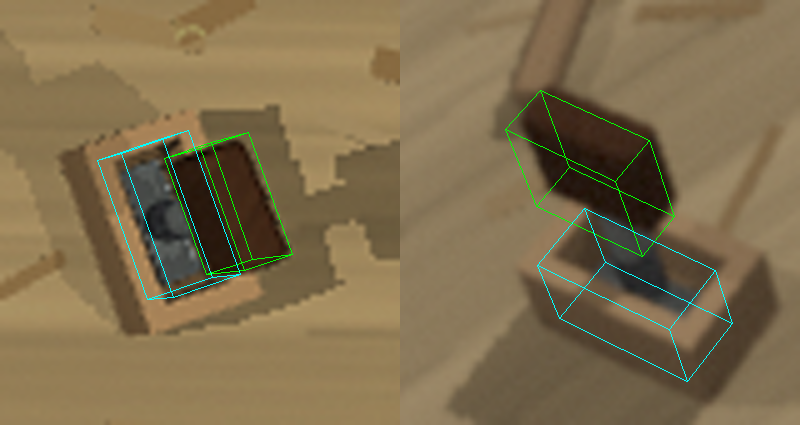

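```bash
cat > fit.py <<'E'
from h import *
from scipy.optimize import minimize
p=optics.read_camera('top'); s=optics.read_camera('scene')
def boxpts(c,yaw,z0,z1,lx,ly):
    P=np.array([[a*lx/2,b*ly/2,z] for z in(z0,z1) for a,b in((1,1),(1,-1),(-1,-1),(-1,1))])
    return R.from_euler('z',yaw,degrees=True).apply(P)+[c[0],c[1],0]
def dark(q,o,h=85,w=80):
    i=q['color'][:,:,::-1]; c=cv2.resize(np.ascontiguousarray(i[o[1]:o[1]+h,o[0]:o[0]+w]),None,fx=8,fy=8,interpolation=cv2.INTER_LINEAR)
    hs=cv2.cvtColor(c,cv2.COLOR_BGR2HSV); m=((hs[...,2]<95)&(hs[...,1]>125)&((hs[...,0]<14)|(hs[...,0]>170))).astype(np.uint8)
    m=cv2.morphologyEx(m,cv2.MORPH_OPEN,np.ones((15,15)))
    n,l,st,_=cv2.connectedComponentsWithStats(m); k=1+np.argmax(st[1:,4]); return (l==k).astype(np.uint8),c
V=[(p,np.array([395,175])),(s,np.array([110,240]))]
M=[dark(*v) for v in V]
print([m.sum() for m,_ in M])
def hull(q,o,v,shape):
    u=(proj(q,boxpts(v[:2]/100,v[2]*10,.08+v[3]/100,.13+v[3]/100,.05,.02))-o+.5)*8
    t=np.zeros(shape,np.uint8); h=cv2.convexHull(u.astype(np.float32))
    cv2.fillPoly(t,[np.round(h*16).astype(np.int32)],1,shift=4); return t
def cost(v,sel):
    return sum((hull(*V[i],v,M[i][0].shape)!=M[i][0]).sum()/M[i][0].sum() for i in sel)
for sel in ((0,1),(0,),(1,)):
    best=None
    for z in ([0.5] if len(sel)==2 else [0.0,.5]):
        f=(lambda v:cost(v,sel)) if len(sel)==2 else (lambda v:cost(np.r_[v[:3],z],sel))
        x0=np.array([53.5,-31,2,z])[:4 if len(sel)==2 else 3]
        r=minimize(f,x0,method='Nelder-Mead',options=dict(initial_simplex=np.vstack([x0]+[x0+d for d in np.eye(len(x0))*.6]),maxiter=300))
        r=minimize(f,r.x,method='Nelder-Mead'); print(sel,z,r.x,r.fun)
        if len(sel)==2: b=r.x
out=[]
for i in(0,1):
    c=M[i][1][:600].copy(); h=hull(*V[i],b,M[i][0].shape)[:600]
    for m,col in((h,(0,255,0)),(M[i][0][:600],(0,0,255))):
        cs,_=cv2.findContours(m,cv2.RETR_EXTERNAL,cv2.CHAIN_APPROX_NONE); cv2.drawContours(c,cs,-1,col,1)
    out.append(cv2.resize(c,(400,375)))
cv2.imwrite('pics/fit2.png',np.hstack(out))
E
python3 fit.py
```

```text
[np.uint64(22827), np.uint64(26887)]
(0, 1) 0.5 [ 53.3513166  -30.57374782   1.15861365   1.09887501] 0.8079861008582183
(0,) 0.0 [ 53.4893956  -30.92068312   1.87745256] 0.2718272221492093
(0,) 0.5 [ 53.52543063 -30.7978897    1.98275302] 0.2867656722302536
(1,) 0.0 [ 52.40646303 -30.22826477   0.71824708] 0.41283891843641907
(1,) 0.5 [ 52.79352445 -30.33218734   0.72498726] 0.42719529884330715
```

```bash
ls pics
```

```text
crop1.png
fit.png
fit2.png
scene0.png
top0.png
top1.png
```

View pics/fit2.png

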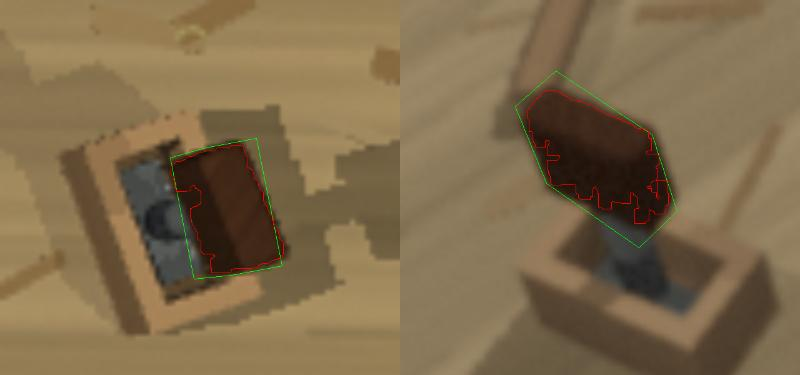

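```bash
sed -i 's/m=((hs.*$/m=(((c[...,2]<90)\&(c[...,2].astype(int)-c[...,0]>8))).astype(np.uint8)/; s/,.05,.02))-o/,.048,.019))-o/' fit.py; python3 fit.py
```

```text
[np.uint64(29998), np.uint64(45588)]
(0, 1) 0.5 [ 53.39352695 -30.60909677   2.14187907   0.96428869] 0.37983466687548406
(0,) 0.0 [ 53.4800987  -30.91606541   2.26305087] 0.09873991599439963
(0,) 0.5 [ 53.43955559 -30.75814537   2.31068748] 0.0937729181945463
(1,) 0.0 [ 52.65126059 -30.31395005   1.90224494] 0.2650478196016496
(1,) 0.5 [ 53.02488515 -30.43269325   1.80895484] 0.2703123629025182
```

```bash
ls pics|wc -l
```

```text
6
```

View pics/fit2.png

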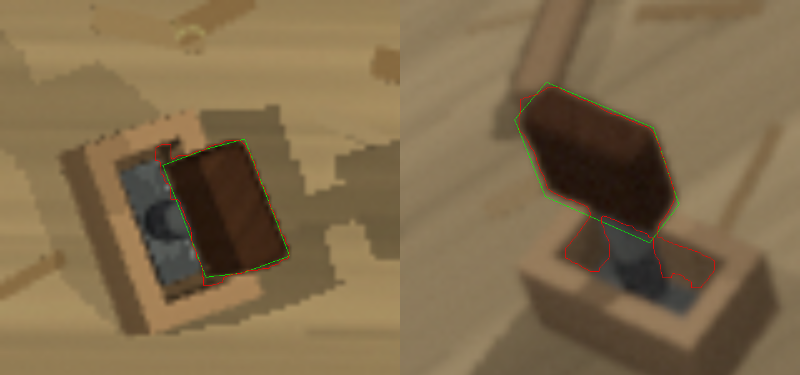

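```bash
cat > plan.py <<'E'
import sys
from h import *
# plan x y z yaw(of jaw axis,deg) [cap mm] : rows from the present pose (tool kept pointing down)
def plan(t,yaw,cap=38,n=5):
    s,r=st(); pos=np.array(s['eef_pos']); t=np.array(t)
    zt=np.array([np.cos(np.radians(yaw)),np.sin(np.radians(yaw)),0]); xt=np.array([0,0,-1.]); yt=np.cross(zt,xt)
    g=R.from_matrix(np.c_[xt,yt,zt])
    e=t-pos; rv=np.degrees((r.inv()*g).as_rotvec()); print('err mm',np.round(e*1e3,1),'rot deg',np.round(rv,2))
    D=[];T=[]
    for i in range(n):
        e=t-pos; k=min(1,cap/1e3/max(np.linalg.norm(e),1e-9)); d=e*k
        rv=(r.inv()*g).as_rotvec(); a=np.linalg.norm(rv); rv=rv*min(1,np.radians(7)/max(a,1e-9))
        D.append(np.round(r.inv().apply(d)*10,3).tolist()); T.append(np.round(rv/np.pi,4).tolist())
        pos=pos+d; r=r*R.from_rotvec(rv)
    print(D);print(T)
if __name__=='__main__':
    a=[float(v) for v in sys.argv[1:]]; plan(a[:3],a[3],*( [a[4]] if len(a)>4 else []))
E
python3 plan.py 0.45 0.25 0.24 111
```

```text
t 1.25 pos [0.1922 0.542  0.2313] w 0.0855 F [ 0.1 -0.5 -0.6] q [ 1.09   0.313  0.046  1.304 -0.     1.431]
[[ 0.    -0.942  0.334]
 [ 0.     0.334  0.942]
 [-1.    -0.     0.   ]]
err mm [ 257.8 -292.     8.7] rot deg [-40.52   0.     0.  ]
[[-0.008, -0.332, -0.184], [-0.008, -0.307, -0.223], [-0.008, -0.278, -0.259], [-0.008, -0.244, -0.291], [-0.008, -0.207, -0.319]]
[[-0.0389, 0.0, 0.0], [-0.0389, 0.0, 0.0], [-0.0389, 0.0, 0.0], [-0.0389, 0.0, 0.0], [-0.0389, 0.0, 0.0]]
```

```bash
python3 -m crank '{"jaw":[1,1,1,1,1],"dp":[[-0.01,-0.33,-0.18],[-0.01,-0.31,-0.22],[-0.01,-0.28,-0.26],[-0.01,-0.24,-0.29],[-0.01,-0.21,-0.32]],"twist":[[-0.039,0,0],[-0.039,0,0],[-0.039,0,0],[-0.039,0,0],[-0.039,0,0]]}'; python3 plan.py 0.50 -0.05 0.22 111
```

```text
time_s: 1.67
eef_pos: [0.3111, 0.4083, 0.235]
orientation: [0.433, -0.559, 0.432, 0.56]
wrist_force: [0.8, 0.6, -0.8]
grip_width: 0.0856
t 1.67 pos [0.3111 0.4083 0.235 ] w 0.0856 F [ 0.8  0.6 -0.8] q [ 0.762  0.191 -0.105  1.273  0.002  0.506]
[[-0.001 -0.967 -0.253]
 [ 0.002 -0.253  0.967]
 [-1.     0.     0.003]]
err mm [ 188.9 -458.3  -15. ] rot deg [-6.32  0.14  0.01]
[[0.011, -0.051, -0.376], [0.012, -0.009, -0.38], [0.012, -0.009, -0.38], [0.012, -0.009, -0.38], [0.012, -0.009, -0.38]]
[[-0.0351, 0.0008, 0.0], [0.0, -0.0, -0.0], [0.0, -0.0, -0.0], [0.0, -0.0, -0.0], [0.0, -0.0, -0.0]]
```

```bash
python3 -m crank '{"jaw":[1,1,1,1,1],"dp":[[0.01,-0.05,-0.4],[0.01,-0.01,-0.4],[0.01,-0.01,-0.4],[0.01,-0.01,-0.4],[0.01,-0.01,-0.4]],"twist":[[-0.035,0.001,0],[0,0,0],[0,0,0],[0,0,0],[0,0,0]]}'; python3 -m crank '{"jaw":[1,1,1,1,1],"dp":[[0.01,-0.01,-0.4],[0.01,-0.01,-0.4],[0.01,-0.01,-0.4],[0.01,-0.01,-0.4],[0.01,-0.01,-0.4]],"twist":[[0,0,0],[0,0,0],[0,0,0],[0,0,0],[0,0,0]]}'; python3 plan.py 0.534 -0.306 0.19 111
```

```text
time_s: 2.08
eef_pos: [0.3916, 0.219, 0.2307]
orientation: [-0.4, 0.585, -0.397, -0.583]
wrist_force: [1.1, -0.7, 0.6]
grip_width: 0.0857
time_s: 2.5
eef_pos: [0.4708, 0.0261, 0.2272]
orientation: [-0.401, 0.587, -0.395, -0.582]
wrist_force: [0.7, -0.0, 0.9]
grip_width: 0.0854
t 2.5 pos [0.4708 0.0261 0.2272] w 0.0854 F [ 0.7 -0.   0.9] q [-0.118  0.106 -0.226  1.229  0.004 -0.492]
[[ 0.01  -0.931 -0.366]
 [ 0.003 -0.366  0.931]
 [-1.    -0.01  -0.001]]
err mm [  63.2 -332.1  -37.2] rot deg [ 0.44 -0.05  0.59]
[[0.041, 0.07, -0.371], [0.042, 0.067, -0.372], [0.042, 0.067, -0.372], [0.042, 0.067, -0.372], [0.042, 0.067, -0.372]]
[[0.0025, -0.0003, 0.0033], [-0.0, 0.0, 0.0], [0.0, 0.0, 0.0], [0.0, 0.0, 0.0], [0.0, 0.0, 0.0]]
```

```bash
python3 -m crank '{"jaw":[1,1,1,1,1],"dp":[[0.02,0.07,-0.39],[0.02,0.07,-0.39],[0.02,0.07,-0.39],[0.02,0.07,-0.39],[0.02,0.07,-0.39]],"twist":[[0.002,0,0.003],[0,0,0],[0,0,0],[0,0,0],[0,0,0]]}';  python3 plan.py 0.534 -0.306 0.19 111
```

```text
time_s: 2.92
eef_pos: [0.5106, -0.1783, 0.2184]
orientation: [-0.401, 0.585, -0.4, -0.581]
wrist_force: [1.0, 0.2, 0.5]
grip_width: 0.0855
t 2.92 pos [ 0.5106 -0.1783  0.2184] w 0.0855 F [1.  0.2 0.5] q [-0.485  0.246 -0.076  1.243  0.002 -0.852]
[[ 0.006 -0.933 -0.359]
 [-0.001 -0.359  0.933]
 [-1.    -0.005 -0.003]]
err mm [  23.4 -127.7  -28.4] rot deg [ 0.02 -0.19  0.28]
[[0.082, 0.069, -0.365], [0.081, 0.068, -0.365], [0.081, 0.068, -0.365], [0.04, 0.034, -0.181], [0.0, 0.0, 0.0]]
[[0.0001, -0.0011, 0.0016], [0.0, 0.0, 0.0], [0.0, 0.0, 0.0], [0.0, 0.0, 0.0], [0.0, 0.0, 0.0]]
```

```bash
python3 -m crank '{"jaw":[1,1,1,1,1],"dp":[[0.08,0.07,-0.36],[0.08,0.07,-0.36],[0.08,0.07,-0.36],[0.04,0.03,-0.18],[0,0,0]],"twist":[[0,-0.001,0.002],[0,0,0],[0,0,0],[0,0,0],[0,0,0]]}';  python3 plan.py 0.534 -0.306 0.091 111
python3 - <<'E'
from h import *
snap('top2','top');snap('scene2','scene')
a=cv2.imread('pics/top2.png')[120:300,350:550];b=cv2.imread('pics/scene2.png')[180:360,60:260]
cv2.imwrite('pics/c2.png',cv2.resize(np.hstack([a,b]),(800,360)))
E
```

```text
time_s: 3.33
eef_pos: [0.5342, -0.3206, 0.1887]
orientation: [-0.402, 0.582, -0.404, -0.58]
wrist_force: [0.3, -0.1, 0.9]
grip_width: 0.0856
t 3.33 pos [ 0.5342 -0.3206  0.1887] w 0.0856 F [ 0.3 -0.1  0.9] q [-0.668  0.418  0.093  1.242 -0.002 -1.026]
[[ 0.002 -0.937 -0.35 ]
 [-0.004 -0.35   0.937]
 [-1.    -0.    -0.005]]
err mm [ -0.2  14.6 -97.7] rot deg [-0.5  -0.27  0.01]
[[0.376, -0.019, 0.055], [0.376, -0.019, 0.053], [0.225, -0.012, 0.032], [0.0, 0.0, 0.0], [0.0, 0.0, 0.0]]
[[-0.0028, -0.0015, 0.0], [-0.0, -0.0, 0.0], [-0.0, -0.0, 0.0], [-0.0, -0.0, 0.0], [-0.0, -0.0, 0.0]]
```

View pics/c2.png

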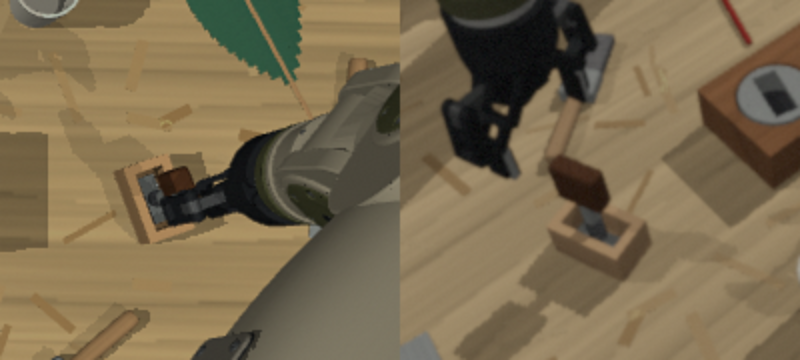

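The gripper hangs above the puller but 15 mm too far in -y. I'll correct that while still high, then descend.

```bash
python3 -m crank '{"jaw":[1,1],"dp":[[0.05,-0.05,0.135],[0,0,0]],"twist":[[-0.003,-0.001,0],[0,0,0]]}';  python3 plan.py 0.534 -0.306 0.091 111 30
```

```text
time_s: 3.6
eef_pos: [0.5333, -0.3007, 0.1848]
orientation: [0.4, -0.583, 0.399, 0.584]
wrist_force: [-0.6, 0.7, -0.2]
grip_width: 0.0856
t 3.6 pos [ 0.5333 -0.3007  0.1848] w 0.0856 F [-0.6  0.7 -0.2] q [-6.450e-01  4.020e-01  6.100e-02  1.230e+00  1.000e-03 -1.015e+00]
[[-0.    -0.932 -0.362]
 [ 0.001 -0.362  0.932]
 [-1.    -0.     0.002]]
err mm [  0.7  -5.3 -93.8] rot deg [0.21 0.09 0.01]
[[0.299, 0.004, -0.017], [0.3, 0.004, -0.017], [0.3, 0.004, -0.017], [0.039, 0.001, -0.002], [0.0, 0.0, 0.0]]
[[0.0012, 0.0005, 0.0001], [-0.0, -0.0, -0.0], [-0.0, -0.0, -0.0], [-0.0, -0.0, -0.0], [-0.0, -0.0, -0.0]]
```

```bash
python3 -m crank '{"jaw":[1,1,1,1,1],"dp":[[0.28,0.01,-0.02],[0.28,0,-0.02],[0.28,0,-0.015],[0.08,0,0],[0,0,0]],"twist":[[0.001,0,0],[0,0,0],[0,0,0],[0,0,0],[0,0,0]]}';  python3 plan.py 0.534 -0.306 0.091 111 30
```

```text
time_s: 4.02
eef_pos: [0.5376, -0.3009, 0.0975]
orientation: [-0.398, 0.588, -0.397, -0.582]
wrist_force: [-0.6, 0.1, 0.8]
grip_width: 0.0856
t 4.02 pos [ 0.5376 -0.3009  0.0975] w 0.0856 F [-0.6  0.1  0.8] q [-6.410e-01  4.520e-01 -8.400e-02  1.026e+00  1.000e-03 -1.017e+00]
[[ 0.008 -0.93  -0.368]
 [-0.004 -0.368  0.93 ]
 [-1.    -0.006 -0.007]]
err mm [-3.6 -5.1 -6.5] rot deg [ 0.57 -0.4   0.32]
[[0.065, 0.052, -0.034], [0.0, 0.0, 0.0], [0.0, 0.0, 0.0], [0.0, 0.0, 0.0], [0.0, 0.0, 0.0]]
[[0.0032, -0.0022, 0.0018], [0.0, -0.0, 0.0], [0.0, -0.0, 0.0], [0.0, -0.0, 0.0], [0.0, -0.0, 0.0]]
```

```bash
python3 -m crank '{"jaw":[1,1],"dp":[[0.06,0.05,-0.035],[0,0,0]],"twist":[[0.003,-0.002,0.002],[0,0,0]]}';  python3 plan.py 0.534 -0.306 0.091 111 30
python3 - <<'E'
from h import *
snap('scene3','scene')
b=cv2.imread('pics/scene3.png')[200:350,60:260]
cv2.imwrite('pics/c3.png',cv2.resize(b,(800,600)))
E
```

```text
time_s: 4.18
eef_pos: [0.5345, -0.3049, 0.0933]
orientation: [-0.399, 0.583, -0.4, -0.583]
wrist_force: [-0.3, -0.1, -0.1]
grip_width: 0.0858
t 4.18 pos [ 0.5345 -0.3049  0.0933] w 0.0858 F [-0.3 -0.1 -0.1] q [-6.480e-01  4.610e-01 -8.100e-02  1.028e+00 -1.000e-03 -1.017e+00]
[[-0.    -0.933 -0.36 ]
 [-0.001 -0.36   0.933]
 [-1.     0.001 -0.001]]
err mm [-0.5 -1.1 -2.3] rot deg [ 0.13 -0.06 -0.05]
[[0.024, 0.009, -0.008], [0.0, 0.0, 0.0], [0.0, 0.0, 0.0], [0.0, 0.0, 0.0], [0.0, 0.0, 0.0]]
[[0.0007, -0.0003, -0.0003], [0.0, 0.0, 0.0], [0.0, 0.0, 0.0], [0.0, 0.0, 0.0], [0.0, 0.0, 0.0]]
```

View pics/c3.png

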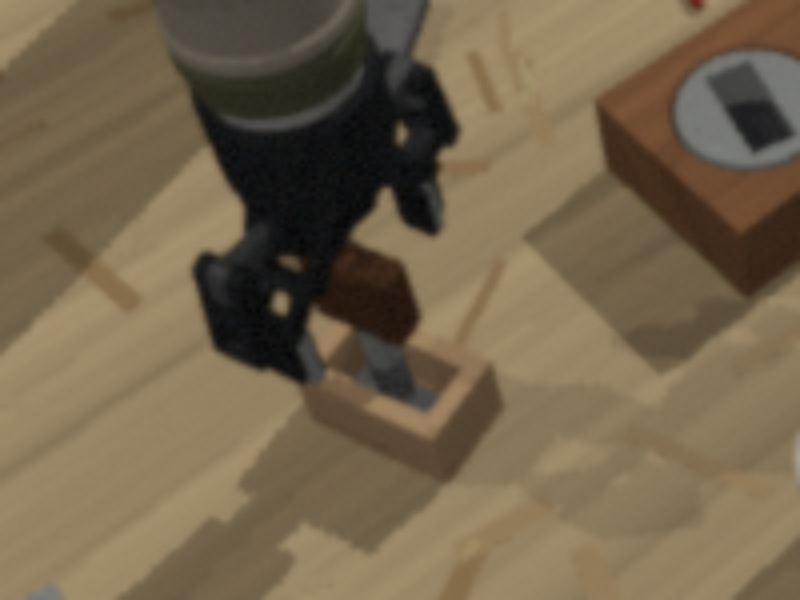

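The paddle stands between the two fingers, roughly centred, so I'll close.

```bash
python3 -m crank '{"jaw":[-1,-1,-1,-1,-1],"dp":[[0.02,0.01,0],[0,0,0],[0,0,0],[0,0,0],[0,0,0]],"twist":[[0,0,0],[0,0,0],[0,0,0],[0,0,0],[0,0,0]]}';python3 -m crank '{"jaw":[-1,-1,-1,-1,-1],"dp":[[0,0,0],[0,0,0],[0,0,0],[0,0,0],[0,0,0]],"twist":[[0,0,0],[0,0,0],[0,0,0],[0,0,0],[0,0,0]]}'
python3 - <<'E'
from h import *
st()
snap('scene4','scene')
b=cv2.imread('pics/scene4.png')[200:350,60:260]
cv2.imwrite('pics/c4.png',cv2.resize(b,(800,600)))
E
```

```text
time_s: 4.65
eef_pos: [0.5368, -0.3076, 0.0973]
orientation: [-0.4, 0.587, -0.4, -0.579]
wrist_force: [-0.5, 0.5, 0.0]
grip_width: 0.0256
time_s: 5.07
eef_pos: [0.5368, -0.3076, 0.0975]
orientation: [-0.4, 0.587, -0.4, -0.579]
wrist_force: [0.3, 0.5, 0.7]
grip_width: 0.0194
t 5.07 pos [ 0.5368 -0.3076  0.0975] w 0.0194 F [0.3 0.5 0.7] q [-0.65   0.455 -0.079  1.026 -0.    -1.018]
[[ 0.008 -0.933 -0.36 ]
 [-0.007 -0.36   0.933]
 [-1.    -0.005 -0.009]]
```

View pics/c4.png

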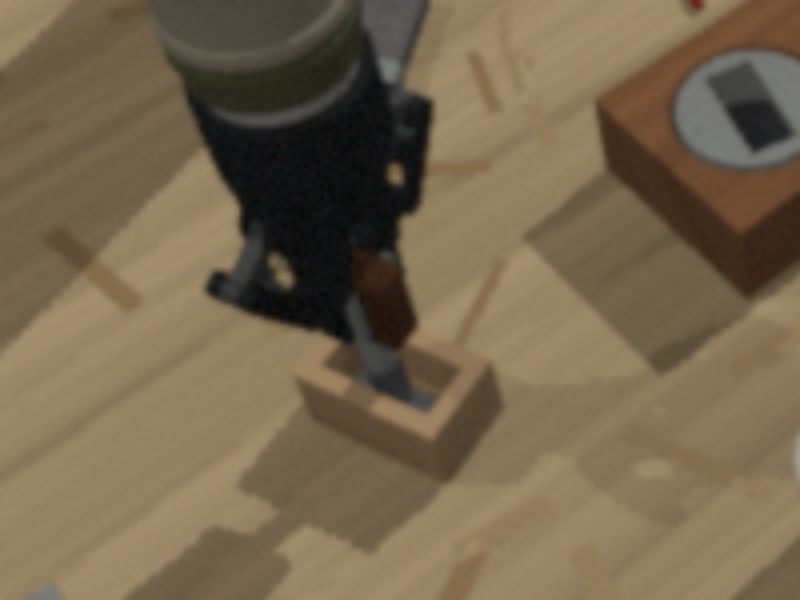

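```bash
python3 -m crank '{"jaw":[-1,-1,-1,-1,-1],"dp":[[-0.1,0,0],[-0.25,0,0],[-0.3,0,0],[-0.2,0,0],[0,0,0]],"twist":[[0,0,0],[0,0,0],[0,0,0],[0,0,0],[0,0,0]]}'
python3 plan.py 0.5346 -0.0725 0.185 75
python3 - <<'E'
from h import *
snap('scene5','scene'); snap('top5','top')
b=cv2.imread('pics/scene5.png')[170:320,60:260];a=cv2.imread('pics/top5.png')[130:280,350:550]
cv2.imwrite('pics/c5.png',cv2.resize(np.hstack([a,b]),(800,300)))
E
```

```text
time_s: 5.53
eef_pos: [0.5333, -0.305, 0.1835]
orientation: [-0.4, 0.583, -0.4, -0.583]
wrist_force: [0.7, -0.2, -0.8]
grip_width: 0.0192
t 5.53 pos [ 0.5333 -0.305   0.1835] w 0.0192 F [ 0.7 -0.2 -0.8] q [-6.500e-01  4.050e-01  6.200e-02  1.227e+00 -1.000e-03 -1.018e+00]
[[ 0.    -0.933 -0.36 ]
 [-0.001 -0.36   0.933]
 [-1.     0.    -0.001]]
err mm [  1.3 232.5   1.5] rot deg [ 3.611e+01 -6.000e-02  1.000e-02]
[[-0.003, -0.139, 0.354], [-0.003, -0.095, 0.368], [-0.003, -0.049, 0.377], [-0.003, -0.003, 0.38], [-0.002, 0.043, 0.377]]
[[0.0389, -0.0001, 0.0], [0.0389, -0.0001, 0.0], [0.0389, -0.0001, 0.0], [0.0389, -0.0001, 0.0], [0.0389, -0.0001, 0.0]]
```

View pics/c5.png

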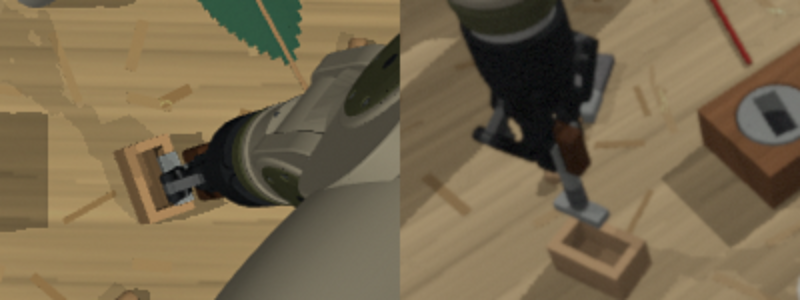

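Foot is clear of the pocket (scene crop, at about (580,208)). Now to the plug, turning to the slot's yaw on the way.

```bash
python3 -m crank '{"jaw":[-1,-1,-1,-1,-1],"dp":[[0,-0.14,0.35],[0,-0.09,0.36],[0,-0.05,0.37],[0,0,0.37],[0,0.04,0.36]],"twist":[[0.038,0,0],[0.038,0,0],[0.038,0,0],[0.038,0,0],[0.038,0,0]]}'
python3 plan.py 0.5346 -0.0725 0.185 75 25
```

```text
time_s: 6.05
eef_pos: [0.5301, -0.121, 0.1697]
orientation: [0.556, -0.429, 0.562, 0.436]
wrist_force: [-0.0, -0.3, -1.4]
grip_width: 0.0191
t 6.05 pos [ 0.5301 -0.121   0.1697] w 0.0191 F [-0.  -0.3 -1.4] q [-3.710e-01  2.890e-01 -1.400e-01  1.154e+00 -1.000e-03 -1.180e-01]
[[-0.012 -0.968  0.251]
 [ 0.003  0.251  0.968]
 [-1.     0.012  0.   ]]
err mm [ 4.5 48.5 15.3] rot deg [ 0.48 -0.   -0.71]
[[-0.074, 0.039, 0.235], [-0.075, 0.04, 0.235], [-0.003, 0.002, 0.01], [0.0, 0.0, 0.0], [0.0, 0.0, 0.0]]
[[0.0027, -0.0, -0.004], [0.0, 0.0, 0.0], [-0.0, 0.0, -0.0], [0.0, -0.0, 0.0], [0.0, -0.0, 0.0]]
```

```bash
python3 -m crank '{"jaw":[-1,-1,-1,-1],"dp":[[-0.1,0.03,0.2],[-0.07,0.03,0.14],[0,0,0],[0,0,0]],"twist":[[0.002,0,-0.004],[0,0,0],[0,0,0],[0,0,0]]}'
python3 plan.py 0.5346 -0.0725 0.185 75 25
python3 - <<'E'
from h import *
snap('scene6','scene'); snap('top6','top')
b=cv2.imread('pics/scene6.png')[140:290,160:360];a=cv2.imread('pics/top6.png')[130:280,250:450]
cv2.imwrite('pics/c6.png',cv2.resize(np.vstack([a,b]),(800,1200))[:1200:1][0:0] if 0 else cv2.resize(np.hstack([a,b]),(800,300),interpolation=cv2.INTER_CUBIC))
E
```

```text
time_s: 6.38
eef_pos: [0.5266, -0.0753, 0.1787]
orientation: [0.557, -0.427, 0.562, 0.437]
wrist_force: [-0.1, -0.9, -2.9]
grip_width: 0.0192
t 6.38 pos [ 0.5266 -0.0753  0.1787] w 0.0192 F [-0.1 -0.9 -2.9] q [-0.294  0.265 -0.151  1.171  0.003 -0.038]
[[-0.014 -0.967  0.254]
 [ 0.007  0.253  0.967]
 [-1.     0.016  0.003]]
err mm [8.  2.8 6.3] rot deg [ 0.31  0.18 -0.9 ]
[[-0.064, -0.069, 0.048], [0.0, 0.0, 0.0], [0.0, 0.0, 0.0], [0.0, 0.0, 0.0], [0.0, 0.0, 0.0]]
[[0.0017, 0.001, -0.005], [-0.0, 0.0, 0.0], [0.0, 0.0, -0.0], [0.0, 0.0, -0.0], [0.0, 0.0, -0.0]]
```

View pics/c6.png

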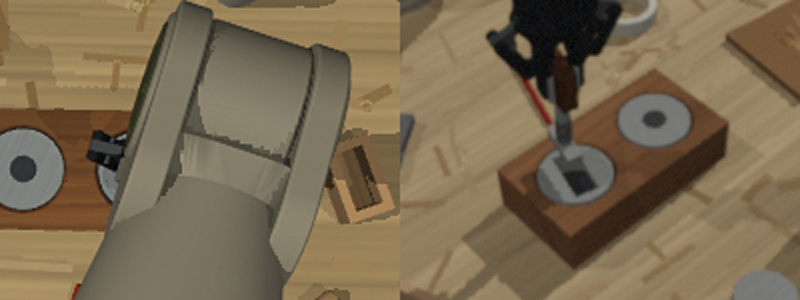

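```bash
python3 -m crank '{"jaw":[-1,-1,-1],"dp":[[-0.05,-0.09,0.05],[0,0,0],[0,0,0]],"twist":[[0.002,0.001,-0.005],[0,0,0],[0,0,0]]}'
cat > ov.py <<'E'
import sys
from h import *
def boxpts(M,o,z0,z1,lx,ly):
    P=np.array([[a*lx/2,b*ly/2,z] for z in(z0,z1) for a,b in((1,1),(1,-1),(-1,-1),(-1,1))])
    return P@M.T+o
def draw(im,p,P,col,k,o):
    u=(proj(p,P)-o+.5)*k
    for i in range(4):
        for a,b in((i,(i+1)%4),(4+i,4+(i+1)%4),(i,i+4)):
            cv2.line(im,tuple(int(t) for t in u[a]),tuple(int(t) for t in u[b]),col,1)
def ov(name,lx=0.,h=.0895,slot=(.5346,-.0725,-14.9)):
    s,r=st(); m=r.as_matrix(); t=np.array(s['eef_pos'])
    M=np.c_[-m[:,1],m[:,2],-m[:,0]]  # puller x,y,z
    o=t-M[:,2]*h+M[:,0]*lx; print('foot',np.round(o,4))
    p=snap(name,'scene'); im=p['color'][:,:,::-1]; k=8; u=proj(p,[[slot[0],slot[1],.09]])[0]; O=np.clip(np.round(u-[50,42]).astype(int),0,[460,336])
    c=cv2.resize(np.ascontiguousarray(im[O[1]:O[1]+75,O[0]:O[0]+100]),None,fx=k,fy=k,interpolation=cv2.INTER_CUBIC)
    raw=c.copy()
    draw(c,p,boxpts(M,o,0,.012,.052,.018),(0,255,0),k,O)
    draw(c,p,boxpts(M,o,.08,.13,.05,.02),(0,255,0),k,O)
    S=R.from_euler('z',slot[2],degrees=True).as_matrix()
    draw(c,p,boxpts(S,np.array([slot[0],slot[1],0]),.06,.06,.062,.028),(0,0,255),k,O)
    cv2.imwrite('pics/'+name+'o.png',c);cv2.imwrite('pics/'+name+'r.png',raw)
ov(sys.argv[1],*[float(v) for v in sys.argv[2:]])
E
python3 ov.py a1 -0.002
```

```text
time_s: 6.73
eef_pos: [0.5372, -0.0763, 0.1819]
orientation: [0.562, -0.428, 0.563, 0.429]
wrist_force: [0.2, 0.4, -2.4]
grip_width: 0.0189
t 6.73 pos [ 0.5372 -0.0763  0.1819] w 0.0189 F [ 0.2  0.4 -2.4] q [-2.890e-01  2.710e-01 -1.340e-01  1.167e+00 -1.000e-03 -2.000e-02]
[[-0.001 -0.964  0.266]
 [-0.001  0.266  0.964]
 [-1.     0.001 -0.001]]
foot [ 0.5352 -0.0758  0.0924]
```

View pics/a1o.png

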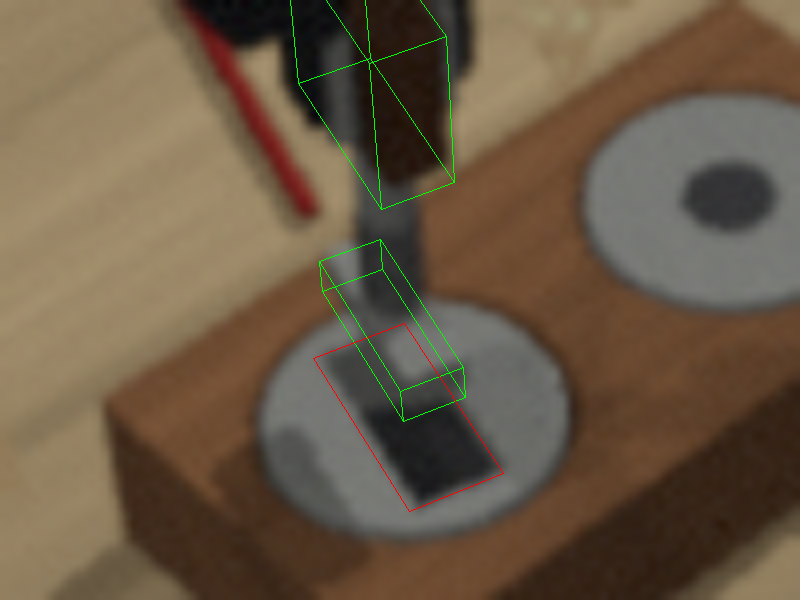

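View pics/a1r.png

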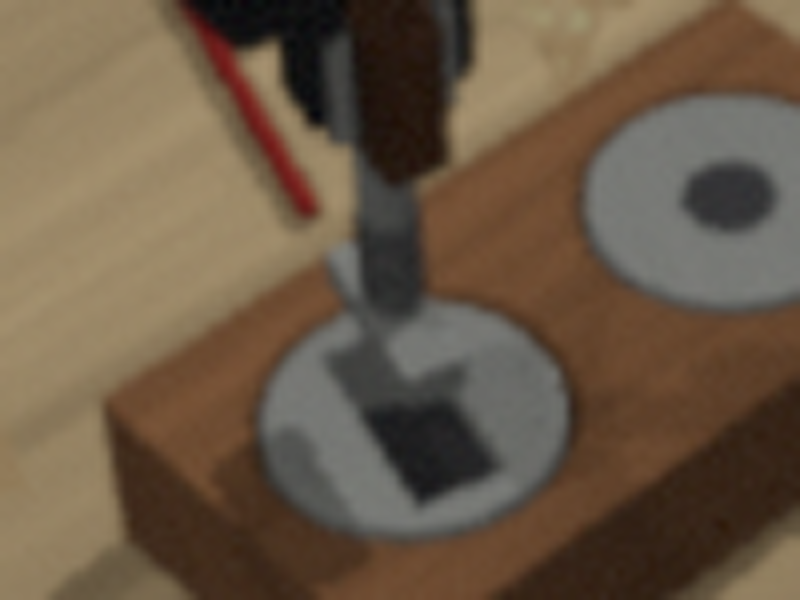

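Model and picture agree: both the slot and foot overlays are displaced by the same amount, about 1 px, so the relative pose is good. Correct y by +3.5 mm, then descend in stages.

```bash
python3 -m crank '{"jaw":[-1,-1,-1],"dp":[[0,0.01,0.035],[0,0,0],[0,0,0]],"twist":[[-0.002,0,0],[0,0,0],[0,0,0]]}'
python3 plan.py 0.5365 -0.073 0.165 75 25
```

```text
time_s: 7.03
eef_pos: [0.5377, -0.0738, 0.1818]
orientation: [0.561, -0.43, 0.562, 0.43]
wrist_force: [0.3, -0.3, -2.1]
grip_width: 0.0193
t 7.03 pos [ 0.5377 -0.0738  0.1818] w 0.0193 F [ 0.3 -0.3 -2.1] q [-2.840e-01  2.710e-01 -1.340e-01  1.166e+00 -1.000e-03 -2.000e-02]
[[-0.001 -0.965  0.261]
 [-0.001  0.261  0.965]
 [-1.     0.    -0.001]]
err mm [ -1.2   0.8 -16.8] rot deg [-0.14 -0.05 -0.02]
[[0.168, 0.013, 0.005], [0.0, 0.0, 0.0], [0.0, 0.0, 0.0], [0.0, 0.0, 0.0], [0.0, 0.0, 0.0]]
[[-0.0008, -0.0003, -0.0001], [-0.0, 0.0, -0.0], [0.0, 0.0, 0.0], [0.0, 0.0, 0.0], [0.0, 0.0, 0.0]]
```

```bash
python3 -m crank '{"jaw":[-1,-1,-1,-1],"dp":[[0.1,0.013,0.007],[0.1,0,0],[0.02,0,0],[0,0,0]],"twist":[[0,0,0],[0,0,0],[0,0,0],[0,0,0]]}'
python3 ov.py a2 -0.002; python3 plan.py 0.5365 -0.073 0.12 75 25
```

```text
time_s: 7.37
eef_pos: [0.5362, -0.0728, 0.1574]
orientation: [0.561, -0.43, 0.562, 0.43]
wrist_force: [-0.8, 1.1, -1.1]
grip_width: 0.0195
t 7.37 pos [ 0.5362 -0.0728  0.1574] w 0.0195 F [-0.8  1.1 -1.1] q [-2.830e-01  2.820e-01 -1.810e-01  1.108e+00 -1.000e-03 -1.800e-02]
[[-0.001 -0.965  0.261]
 [-0.001  0.261  0.965]
 [-1.     0.    -0.001]]
foot [ 0.5342 -0.0724  0.0679]
t 7.42 pos [ 0.536  -0.0728  0.1574] w 0.0197 F [-0.2  0.2 -2.4] q [-2.830e-01  2.820e-01 -1.810e-01  1.109e+00 -1.000e-03 -1.800e-02]
[[-0.001 -0.965  0.261]
 [-0.001  0.261  0.965]
 [-1.     0.001 -0.001]]
err mm [  0.5  -0.2 -37.4] rot deg [-0.16 -0.06 -0.05]
[[0.25, -0.004, -0.0], [0.124, -0.002, -0.0], [0.0, 0.0, 0.0], [0.0, 0.0, 0.0], [0.0, 0.0, 0.0]]
[[-0.0009, -0.0003, -0.0003], [0.0, 0.0, 0.0], [0.0, 0.0, 0.0], [0.0, 0.0, 0.0], [0.0, 0.0, 0.0]]
```

View pics/a2o.png

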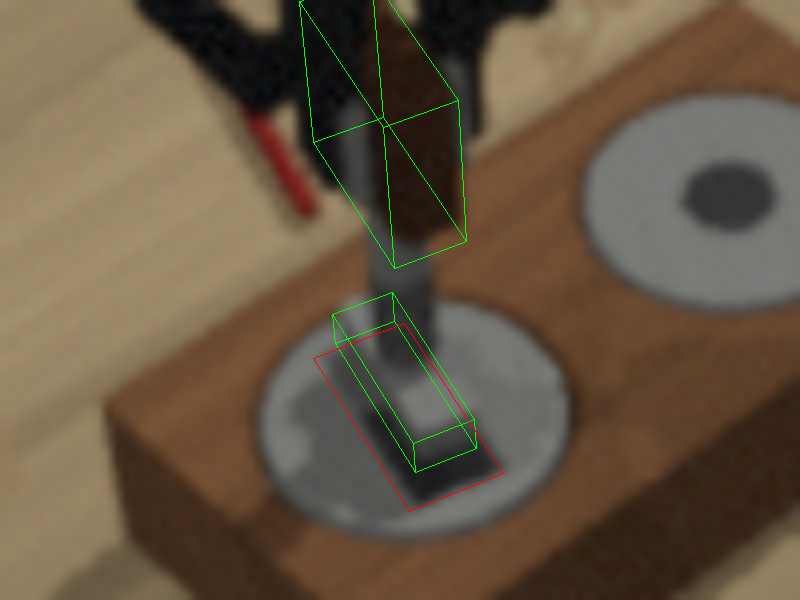

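The foot sits just above the slot and centred in it. I'll go in.

```bash
python3 -m crank '{"jaw":[-1,-1,-1,-1],"dp":[[0.08,0,0],[0.08,0,0],[0.06,0,0],[0,0,0]],"twist":[[0,0,0],[0,0,0],[0,0,0],[0,0,0]]}'
python3 plan.py 0.5365 -0.073 0.122 75 25
```

```text
time_s: 7.75
eef_pos: [0.5361, -0.0728, 0.1333]
orientation: [0.561, -0.43, 0.562, 0.43]
wrist_force: [-0.4, 0.3, -1.9]
grip_width: 0.0192
t 7.75 pos [ 0.5361 -0.0728  0.1333] w 0.0192 F [-0.4  0.3 -1.9] q [-2.830e-01  2.980e-01 -2.210e-01  1.052e+00 -1.000e-03 -1.800e-02]
[[-0.001 -0.965  0.261]
 [-0.001  0.261  0.965]
 [-1.     0.001 -0.001]]
err mm [  0.4  -0.2 -11.3] rot deg [-0.15 -0.06 -0.03]
[[0.113, -0.005, -0.001], [0.0, 0.0, 0.0], [0.0, 0.0, 0.0], [0.0, 0.0, 0.0], [0.0, 0.0, 0.0]]
[[-0.0008, -0.0003, -0.0002], [0.0, 0.0, 0.0], [0.0, 0.0, 0.0], [0.0, 0.0, 0.0], [0.0, 0.0, 0.0]]
```

```bash
python3 -m crank '{"jaw":[-1,-1,-1,-1],"dp":[[0.06,0,0],[0.06,0,0],[0,0,0],[0,0,0]],"twist":[[0,0,0],[0,0,0],[0,0,0],[0,0,0]]}'
python3 ov.py a3 -0.002
```

```text
time_s: 8.08
eef_pos: [0.5358, -0.0727, 0.1193]
orientation: [0.561, -0.43, 0.562, 0.43]
wrist_force: [-0.5, 0.3, -2.6]
grip_width: 0.0192
t 8.08 pos [ 0.5358 -0.0727  0.1193] w 0.0192 F [-0.5  0.3 -2.6] q [-2.830e-01  3.090e-01 -2.430e-01  1.021e+00 -1.000e-03 -1.800e-02]
[[-0.002 -0.965  0.261]
 [-0.001  0.261  0.965]
 [-1.     0.002 -0.001]]
foot [ 0.5337 -0.0722  0.0298]
```

View pics/a3o.png

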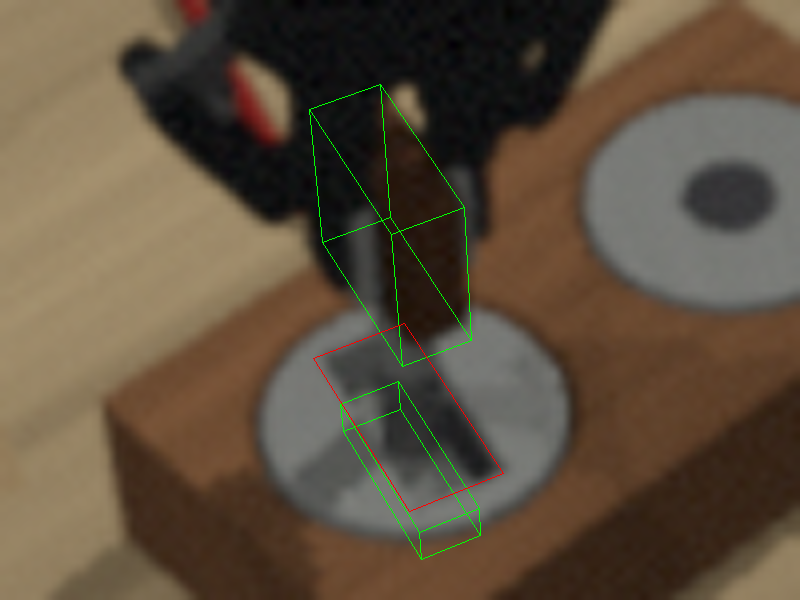

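The foot is through the slot, with the rod coming out of the slot at about (430,360) in the crop and no contact force. Raise 3 mm and begin the quarter turn.

```bash
python3 -m crank '{"jaw":[-1,-1,-1,-1,-1],"dp":[[-0.03,0,0],[0,0,0],[0,0,0],[0,0,0],[0,0,0]],"twist":[[0,0,0],[-0.02,0,0],[-0.037,0,0],[-0.037,0,0],[-0.037,0,0]]}'
python3 plan.py 0.5358 -0.073 0.122 165 25
```

```text
time_s: 8.55
eef_pos: [0.5369, -0.073, 0.1247]
orientation: [-0.458, 0.539, -0.458, -0.538]
wrist_force: [0.3, -0.2, -1.8]
grip_width: 0.0194
t 8.55 pos [ 0.5369 -0.073   0.1247] w 0.0194 F [ 0.3 -0.2 -1.8] q [-2.830e-01  3.040e-01 -2.340e-01  1.031e+00 -1.000e-03 -4.450e-01]
[[ 0.001 -0.987 -0.162]
 [-0.001 -0.162  0.987]
 [-1.    -0.001 -0.001]]
err mm [-1.1  0.  -2.7] rot deg [-6.569e+01 -9.000e-02 -2.000e-02]
[[0.027, 0.011, 0.002], [0.0, 0.0, 0.0], [0.0, 0.0, 0.0], [0.0, 0.0, 0.0], [0.0, 0.0, 0.0]]
[[-0.0389, -0.0001, -0.0], [-0.0389, -0.0001, -0.0], [-0.0389, -0.0001, -0.0], [-0.0389, -0.0001, -0.0], [-0.0389, -0.0001, -0.0]]
```

```bash
python3 -m crank '{"jaw":[-1,-1,-1,-1,-1],"dp":[[0.02,0.01,0],[0,0,0],[0,0,0],[0,0,0],[0,0,0]],"twist":[[-0.037,0,0],[-0.037,0,0],[-0.037,0,0],[-0.037,0,0],[-0.037,0,0]]}'
python3 plan.py 0.5358 -0.073 0.122 165 25
```

```text
time_s: 8.97
eef_pos: [0.5378, -0.0737, 0.1263]
orientation: [-0.274, 0.654, -0.274, -0.649]
wrist_force: [-0.4, 0.5, -2.0]
grip_width: 0.0194
t 8.97 pos [ 0.5378 -0.0737  0.1263] w 0.0194 F [-0.4  0.5 -2. ] q [-2.840e-01  3.010e-01 -2.350e-01  1.028e+00 -1.000e-03 -1.057e+00]
[[ 0.006 -0.715 -0.699]
 [-0.003 -0.699  0.715]
 [-1.    -0.002 -0.006]]
err mm [-2.   0.7 -4.3] rot deg [-30.66  -0.38   0.04]
[[0.043, 0.01, 0.02], [0.0, 0.0, 0.0], [0.0, 0.0, 0.0], [0.0, 0.0, 0.0], [0.0, 0.0, 0.0]]
[[-0.0389, -0.0005, 0.0], [-0.0389, -0.0005, 0.0], [-0.0389, -0.0005, 0.0], [-0.0389, -0.0005, 0.0], [-0.0148, -0.0002, 0.0]]
```

```bash
python3 -m crank '{"jaw":[-1,-1,-1,-1,-1],"dp":[[0.04,0.01,0.01],[0,0,0],[0,0,0],[0,0,0],[0,0,0]],"twist":[[-0.037,0,0],[-0.037,0,0],[-0.037,0,0],[-0.03,0,0],[0,0,0]]}'
python3 plan.py 0.5358 -0.073 0.122 165 25
```

```text
time_s: 9.38
eef_pos: [0.5384, -0.0743, 0.1257]
orientation: [-0.114, 0.702, -0.116, -0.694]
wrist_force: [-0.1, 0.6, -1.9]
grip_width: 0.0194
t 9.38 pos [ 0.5384 -0.0743  0.1257] w 0.0194 F [-0.1  0.6 -1.9] q [-2.840e-01  2.980e-01 -2.410e-01  1.020e+00 -1.000e-03 -1.528e+00]
[[ 0.011 -0.321 -0.947]
 [-0.004 -0.947  0.321]
 [-1.     0.    -0.012]]
err mm [-2.6  1.3 -3.7] rot deg [-3.75 -0.68 -0.04]
[[0.037, -0.004, 0.029], [0.0, 0.0, 0.0], [0.0, 0.0, 0.0], [0.0, 0.0, 0.0], [0.0, 0.0, 0.0]]
[[-0.0208, -0.0038, -0.0002], [0.0, 0.0, 0.0], [0.0, -0.0, 0.0], [0.0, -0.0, 0.0], [0.0, -0.0, 0.0]]
```

```bash
python3 -m crank '{"jaw":[-1,-1,-1,-1],"dp":[[0,-0.02,0.04],[0,0,0],[0,0,0],[0,0,0]],"twist":[[-0.02,-0.004,0],[0,0,0],[0,0,0],[0,0,0]]}'
python3 plan.py 0.5352 -0.0706 0.122 165 25; python3 ov.py a4 -0.002
```

```text
time_s: 9.72
eef_pos: [0.536, -0.0714, 0.1272]
orientation: [-0.096, 0.701, -0.097, -0.7]
wrist_force: [-0.4, -0.8, -3.5]
grip_width: 0.0193
t 9.72 pos [ 0.536  -0.0714  0.1272] w 0.0193 F [-0.4 -0.8 -3.5] q [-2.800e-01  3.000e-01 -2.340e-01  1.035e+00 -1.000e-03 -1.578e+00]
[[ 0.001 -0.27  -0.963]
 [-0.001 -0.963  0.27 ]
 [-1.     0.001 -0.002]]
err mm [-0.8  0.8 -5.2] rot deg [-0.67 -0.1  -0.05]
[[0.052, -0.005, 0.01], [0.0, 0.0, 0.0], [0.0, 0.0, 0.0], [0.0, 0.0, 0.0], [0.0, 0.0, 0.0]]
[[-0.0037, -0.0005, -0.0003], [0.0, 0.0, -0.0], [-0.0, 0.0, -0.0], [0.0, 0.0, 0.0], [0.0, 0.0, 0.0]]
t 9.72 pos [ 0.536  -0.0714  0.1272] w 0.0193 F [-0.4 -0.8 -3.5] q [-2.800e-01  3.000e-01 -2.340e-01  1.035e+00 -1.000e-03 -1.578e+00]
[[ 0.001 -0.27  -0.963]
 [-0.001 -0.963  0.27 ]
 [-1.     0.001 -0.002]]
foot [ 0.5356 -0.0734  0.0377]
```

View pics/a4o.png

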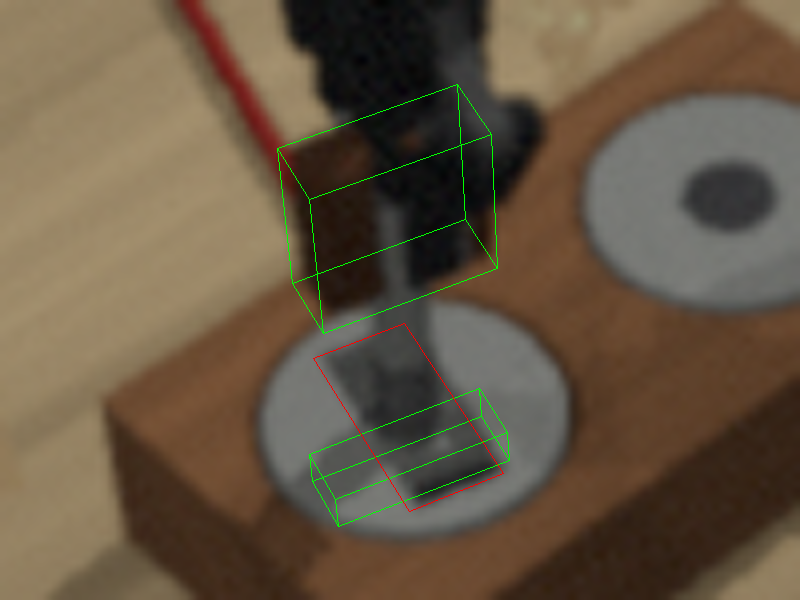

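The puller is turned across the slot. Now a slow vertical lift.

```bash
python3 -m crank '{"jaw":[-1,-1,-1,-1,-1],"dp":[[-0.02,0,0.01],[-0.04,0,0],[-0.06,0,0],[-0.06,0,0],[0,0,0]],"twist":[[-0.003,0,0],[0,0,0],[0,0,0],[0,0,0],[0,0,0]]}'
python3 ov.py a5 -0.002
```

```text
time_s: 10.18
eef_pos: [0.5346, -0.0711, 0.1454]
orientation: [0.094, -0.701, 0.094, 0.701]
wrist_force: [0.9, -0.5, -5.3]
grip_width: 0.0195
t 10.18 pos [ 0.5346 -0.0711  0.1454] w 0.0195 F [ 0.9 -0.5 -5.3] q [-2.810e-01  2.860e-01 -2.070e-01  1.078e+00 -1.000e-03 -1.585e+00]
[[-0.    -0.264 -0.965]
 [-0.001 -0.965  0.264]
 [-1.     0.001 -0.   ]]
foot [ 0.534  -0.0731  0.0559]
```

View pics/a5o.png

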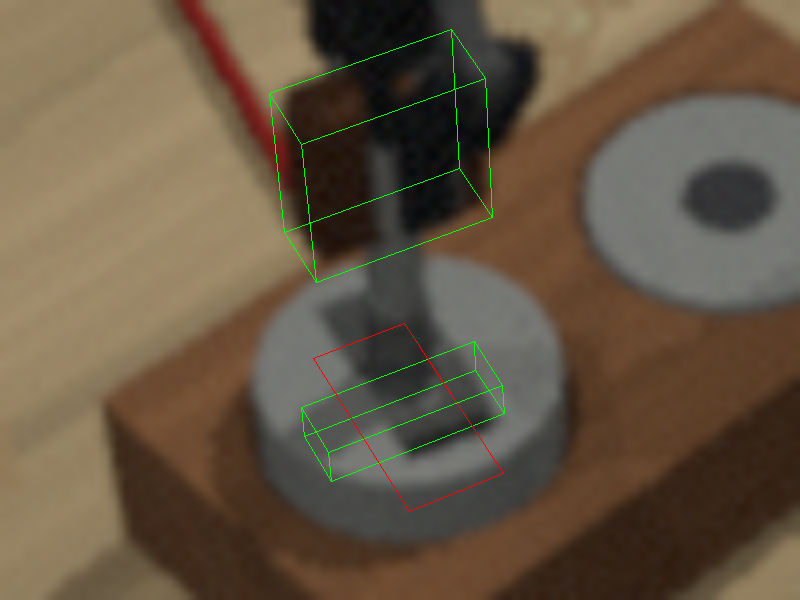

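The plug is rising level with only weight on the wrist, about 5.4 N. I'll keep going.

```bash
python3 -m crank '{"jaw":[-1,-1,-1,-1,-1],"dp":[[-0.06,0,0],[-0.1,0,0],[-0.12,0,0],[-0.12,0,0],[-0.08,0,0]],"twist":[[0,0,0],[0,0,0],[0,0,0],[0,0,0],[0,0,0]]}';python3 -m crank '{"jaw":[-1,-1,-1],"dp":[[-0.03,0,0],[0,0,0],[0,0,0]],"twist":[[0,0,0],[0,0,0],[0,0,0]]}'
python3 ov.py a6 -0.002; python3 plan.py 0.53 0.327 0.21 165
```

```text
time_s: 10.65
eef_pos: [0.5323, -0.0704, 0.1947]
orientation: [0.094, -0.699, 0.094, 0.703]
wrist_force: [0.0, -0.0, -5.1]
grip_width: 0.019
time_s: 10.9
eef_pos: [0.5333, -0.0707, 0.201]
orientation: [0.094, -0.7, 0.094, 0.701]
wrist_force: [-0.0, 0.2, -5.8]
grip_width: 0.0194
t 10.9 pos [ 0.5333 -0.0707  0.201 ] w 0.0194 F [-0.   0.2 -5.8] q [-2.810e-01  2.540e-01 -1.090e-01  1.210e+00 -1.000e-03 -1.584e+00]
[[-0.002 -0.264 -0.964]
 [-0.    -0.964  0.264]
 [-1.     0.001  0.002]]
foot [ 0.5326 -0.0726  0.1115]
t 10.95 pos [ 0.5332 -0.0707  0.2009] w 0.0194 F [ 0.5  0.4 -5.8] q [-2.810e-01  2.540e-01 -1.090e-01  1.210e+00 -1.000e-03 -1.584e+00]
[[-0.002 -0.264 -0.965]
 [-0.    -0.965  0.264]
 [-1.     0.001  0.002]]
err mm [ -3.2 397.7   9.1] rot deg [-0.31  0.12 -0.04]
[[-0.009, -0.366, 0.103], [-0.009, -0.366, 0.101], [-0.009, -0.366, 0.101], [-0.009, -0.366, 0.101], [-0.009, -0.366, 0.101]]
[[-0.0017, 0.0007, -0.0002], [0.0, 0.0, 0.0], [-0.0, -0.0, -0.0], [-0.0, -0.0, -0.0], [-0.0, -0.0, -0.0]]
```

View pics/a6.png

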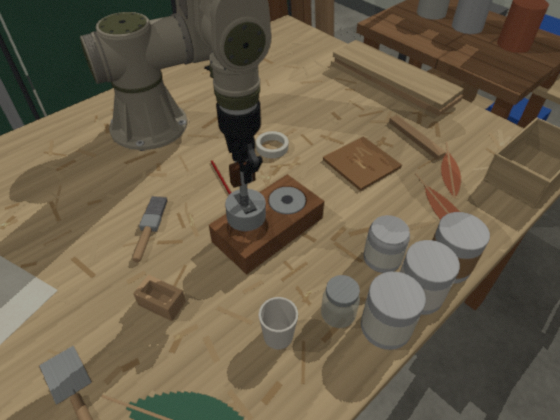

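Plug hangs clear of the block, level. Move over to the offcut.

```bash
python3 -m crank '{"jaw":[-1,-1,-1,-1,-1],"dp":[[-0.04,-0.1,0.03],[-0.04,-0.2,0.05],[-0.03,-0.25,0.07],[-0.03,-0.25,0.07],[-0.03,-0.25,0.07]],"twist":[[0,0,0],[0,0,0],[0,0,0],[0,0,0],[0,0,0]]}'
python3 plan.py 0.532 0.327 0.21 165 25
```

```text
time_s: 11.37
eef_pos: [0.5314, 0.0389, 0.2151]
orientation: [0.097, -0.697, 0.098, 0.703]
wrist_force: [0.6, 0.9, -5.0]
grip_width: 0.0193
t 11.37 pos [0.5314 0.0389 0.2151] w 0.0193 F [ 0.6  0.9 -5. ] q [-7.700e-02  2.440e-01 -8.700e-02  1.248e+00 -1.000e-03 -1.370e+00]
[[-0.009 -0.274 -0.962]
 [-0.    -0.962  0.274]
 [-1.     0.003  0.008]]
err mm [  0.6 288.1  -5.1] rot deg [-0.9   0.48 -0.15]
[[0.004, -0.241, 0.068], [0.004, -0.242, 0.064], [0.004, -0.242, 0.064], [0.004, -0.242, 0.064], [0.004, -0.242, 0.064]]
[[-0.005, 0.0027, -0.0009], [-0.0, -0.0, -0.0], [-0.0, -0.0, -0.0], [-0.0, -0.0, -0.0], [-0.0, -0.0, -0.0]]
```

```bash
python3 -m crank '{"jaw":[-1,-1,-1,-1,-1],"dp":[[0,-0.25,0.065],[0,-0.25,0.065],[0,-0.25,0.065],[0,-0.25,0.065],[0,-0.25,0.065]],"twist":[[-0.005,0.003,0],[0,0,0],[0,0,0],[0,0,0],[0,0,0]]}'
python3 plan.py 0.532 0.327 0.21 165 25
```

```text
time_s: 11.78
eef_pos: [0.5291, 0.1774, 0.2137]
orientation: [0.091, -0.7, 0.093, 0.702]
wrist_force: [0.5, -0.6, -5.4]
grip_width: 0.0195
t 11.78 pos [0.5291 0.1774 0.2137] w 0.0195 F [ 0.5 -0.6 -5.4] q [ 1.800e-01  2.890e-01 -3.000e-02  1.255e+00 -1.000e-03 -1.130e+00]
[[-0.004 -0.258 -0.966]
 [-0.001 -0.966  0.258]
 [-1.     0.002  0.003]]
err mm [  2.9 149.6  -3.7] rot deg [ 0.05  0.19 -0.14]
[[0.006, -0.243, 0.06], [0.006, -0.243, 0.06], [0.006, -0.243, 0.06], [0.006, -0.243, 0.06], [0.006, -0.243, 0.06]]
[[0.0003, 0.001, -0.0008], [0.0, -0.0, -0.0], [-0.0, -0.0, -0.0], [-0.0, -0.0, -0.0], [-0.0, -0.0, -0.0]]
```

```bash
python3 -m crank '{"jaw":[-1,-1,-1,-1,-1],"dp":[[0.01,-0.24,0.06],[0.01,-0.24,0.06],[0.01,-0.24,0.06],[0.01,-0.24,0.06],[0,-0.2,0.05]],"twist":[[0,0.001,0],[0,0,0],[0,0,0],[0,0,0],[0,0,0]]}'
python3 -m crank '{"jaw":[-1,-1],"dp":[[0,0,0],[0,0,0]],"twist":[[0,0,0],[0,0,0]]}'
python3 plan.py 0.532 0.327 0.15 165 25
python3 - <<'E'
from h import *
for c in('scene','top'):
    p=snap(c+'7',c)
    for q in('plug','offcut','puller'): print(c,q,[(np.round(d['xyz'],4).tolist(),round(d['confidence'],2)) for d in pinpoint(q,p)[:2]])
b=cv2.imread('pics/scene7.png')[50:230,260:500];a=cv2.imread('pics/top7.png')[120:300,50:290]
cv2.imwrite('pics/c7.png',cv2.resize(np.hstack([a,b]),(800,300),interpolation=cv2.INTER_CUBIC))
E
```

```text
time_s: 12.2
eef_pos: [0.5257, 0.3072, 0.2065]
orientation: [0.09, -0.699, 0.092, 0.704]
wrist_force: [0.4, 0.1, -6.3]
grip_width: 0.0198
time_s: 12.37
eef_pos: [0.5233, 0.3132, 0.2046]
orientation: [0.088, -0.698, 0.089, 0.705]
wrist_force: [-1.0, -0.6, -5.6]
grip_width: 0.0193
t 12.37 pos [0.5233 0.3132 0.2046] w 0.0193 F [-1.  -0.6 -5.6] q [ 0.406  0.398  0.103  1.286  0.004 -0.914]
[[-0.011 -0.248 -0.969]
 [-0.001 -0.969  0.248]
 [-1.     0.003  0.01 ]]
err mm [  8.7  13.8 -54.6] rot deg [ 0.62  0.58 -0.19]
[[0.239, -0.069, -0.024], [0.24, -0.068, -0.021], [0.067, -0.019, -0.006], [0.0, 0.0, 0.0], [0.0, 0.0, 0.0]]
[[0.0034, 0.0032, -0.0011], [0.0, -0.0, 0.0], [-0.0, -0.0, -0.0], [-0.0, -0.0, -0.0], [-0.0, -0.0, -0.0]]
scene plug [([0.5197, 0.3152, 0.0966], 0.6)]
scene offcut [([0.5351, 0.3264, -0.0004], 0.73)]
scene puller [([0.5214, 0.3127, 0.1151], 0.58)]
top plug [([0.5253, 0.3117, 0.0946], 0.57)]
top offcut [([0.5356, 0.3292, 0.0033], 0.61)]
top puller []
```

View pics/c7.png

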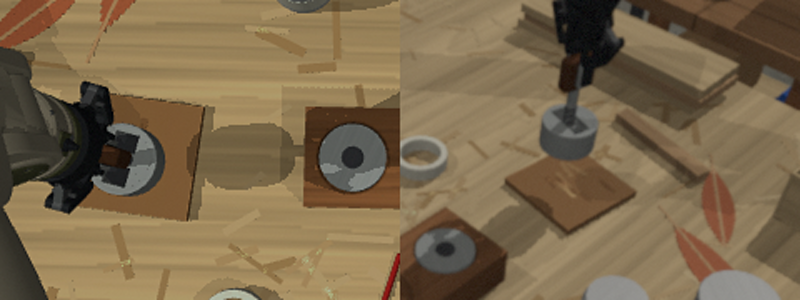

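```bash
python3 -m crank '{"jaw":[-1,-1,-1,-1,-1],"dp":[[0,-0.17,-0.07],[0.12,0,0],[0.12,0,0],[0.12,0,0],[0.05,0,0]],"twist":[[0.003,0.003,-0.001],[0,0,0],[0,0,0],[0,0,0],[0,0,0]]}'
python3 -m crank '{"jaw":[-1,-1],"dp":[[0,0,0],[0,0,0]],"twist":[[0,0,0],[0,0,0]]}'
python3 plan.py 0.535 0.329 0.14 165 25
```

```text
time_s: 13.18
eef_pos: [0.539, 0.3239, 0.1669]
orientation: [-0.097, 0.703, -0.094, -0.698]
wrist_force: [-1.4, -0.1, -5.1]
grip_width: 0.0193
time_s: 13.35
eef_pos: [0.5384, 0.3226, 0.1658]
orientation: [-0.097, 0.702, -0.095, -0.699]
wrist_force: [1.0, -0.1, -4.9]
grip_width: 0.0192
t 13.35 pos [0.5384 0.3226 0.1658] w 0.0192 F [ 1.  -0.1 -4.9] q [ 0.412  0.435  0.063  1.194  0.    -0.887]
[[ 0.005 -0.268 -0.963]
 [ 0.002 -0.963  0.268]
 [-1.    -0.003 -0.004]]
err mm [ -3.4   6.4 -25.8] rot deg [-0.57 -0.23  0.19]
[[0.241, -0.048, 0.048], [0.017, -0.003, 0.003], [0.0, 0.0, 0.0], [0.0, 0.0, 0.0], [0.0, 0.0, 0.0]]
[[-0.0031, -0.0013, 0.0011], [-0.0, 0.0, -0.0], [-0.0, 0.0, -0.0], [0.0, 0.0, 0.0], [0.0, 0.0, 0.0]]
```

```bash
python3 -m crank '{"jaw":[-1,-1,-1,-1,-1],"dp":[[0.08,-0.04,0.03],[0.08,0,0],[0.05,0,0],[0,0,0],[0,0,0]],"twist":[[-0.003,-0.001,0.001],[0,0,0],[0,0,0],[0,0,0],[0,0,0]]}'
python3 plan.py 0.535 0.329 0.125 165 25
```

```text
time_s: 13.77
eef_pos: [0.5376, 0.3279, 0.1448]
orientation: [-0.093, 0.702, -0.092, -0.7]
wrist_force: [-0.3, 0.8, -5.0]
grip_width: 0.0194
t 13.77 pos [0.5376 0.3279 0.1448] w 0.0194 F [-0.3  0.8 -5. ] q [ 0.42   0.451  0.036  1.152 -0.    -0.888]
[[ 0.003 -0.259 -0.966]
 [ 0.001 -0.966  0.259]
 [-1.    -0.002 -0.003]]
err mm [ -2.6   1.1 -19.8] rot deg [-0.   -0.16  0.11]
[[0.198, -0.004, 0.028], [0.0, 0.0, 0.0], [0.0, 0.0, 0.0], [0.0, 0.0, 0.0], [0.0, 0.0, 0.0]]
[[-0.0, -0.0009, 0.0006], [0.0, -0.0, 0.0], [0.0, -0.0, 0.0], [0.0, -0.0, 0.0], [0.0, -0.0, 0.0]]
```

Good pose, about 20 mm to go. Slowly now, watching the force.

```bash
python3 -m crank '{"jaw":[-1,-1,-1,-1,-1],"dp":[[0.04,0,0],[0.04,0,0],[0.04,0,0],[0,0,0],[0,0,0]],"twist":[[0,0,0],[0,0,0],[0,0,0],[0,0,0],[0,0,0]]}'
python3 -m crank '{"jaw":[-1,-1,-1,-1,-1],"dp":[[0.02,0,0],[0.02,0,0],[0.02,0,0],[0,0,0],[0,0,0]],"twist":[[0,0,0],[0,0,0],[0,0,0],[0,0,0],[0,0,0]]}'
```

```text
time_s: 14.18
eef_pos: [0.5378, 0.3281, 0.1319]
orientation: [-0.093, 0.702, -0.092, -0.7]
wrist_force: [-0.7, 0.4, -5.3]
grip_width: 0.0196
time_s: 14.6
eef_pos: [0.538, 0.3281, 0.1256]
orientation: [-0.093, 0.703, -0.092, -0.7]
wrist_force: [0.1, -0.1, -6.0]
grip_width: 0.0194
```

```bash
python3 -m crank '{"jaw":[-1,-1,-1,-1],"dp":[[0.02,0,0],[0.02,0,0],[0,0,0],[0,0,0]],"twist":[[0,0,0],[0,0,0],[0,0,0],[0,0,0]]}'
python3 ov.py a8 -0.002 .0895 0.5346 0.327 -14.9
```

```text
time_s: 14.93
eef_pos: [0.5393, 0.3287, 0.123]
orientation: [-0.094, 0.704, -0.091, -0.698]
wrist_force: [-0.4, -0.1, -2.6]
grip_width: 0.0196Traceback (most recent call last):
  File "ov.py", line 23, in <module>
    ov(sys.argv[1],*[float(v) for v in sys.argv[2:]])
    ~~^^^^^^^^^^^^^^^^^^^^^^^^^^^^^^^^^^^^^^^^^^^^^^^
TypeError: ov() takes from 1 to 4 positional arguments but 6 were given
```

The force fell to 2.6 N, so the plug is standing on the offcut. Lower the puller's foot onto the cavity floor, about 13 mm further, so it does not drop.

```bash
python3 -m crank '{"jaw":[-1,-1,-1,-1,-1],"dp":[[0.03,0,0.02],[0.03,0,0],[0.02,0,0],[0,0,0],[0,0,0]],"twist":[[0,-0.002,0],[0,0,0],[0,0,0],[0,0,0],[0,0,0]]}'
python3 plan.py 0.537 0.329 0.11 165
python3 - <<'E'
from h import *
for c in('scene','top'): snap(c+'8',c)
b=cv2.imread('pics/scene8.png')[80:230,280:480];a=cv2.imread('pics/top8.png')[140:290,50:250]
cv2.imwrite('pics/c8.png',cv2.resize(np.hstack([a,b]),(800,300),interpolation=cv2.INTER_CUBIC))
E
```

```text
time_s: 15.35
eef_pos: [0.5384, 0.3298, 0.116]
orientation: [-0.095, 0.702, -0.09, -0.7]
wrist_force: [-0.2, 0.5, -2.6]
grip_width: 0.0195
t 15.35 pos [0.5384 0.3298 0.116 ] w 0.0195 F [-0.2  0.5 -2.6] q [ 0.421  0.469 -0.01   1.086  0.004 -0.888]
[[ 0.004 -0.259 -0.966]
 [ 0.006 -0.966  0.259]
 [-1.    -0.007 -0.003]]
err mm [-1.4 -0.8 -6. ] rot deg [-0.   -0.14  0.42]
[[0.059, 0.012, 0.012], [0.0, 0.0, 0.0], [0.0, 0.0, 0.0], [0.0, 0.0, 0.0], [0.0, 0.0, 0.0]]
[[-0.0, -0.0008, 0.0023], [0.0, -0.0, 0.0], [0.0, -0.0, 0.0], [0.0, -0.0, 0.0], [0.0, -0.0, 0.0]]
```

View pics/c8.png

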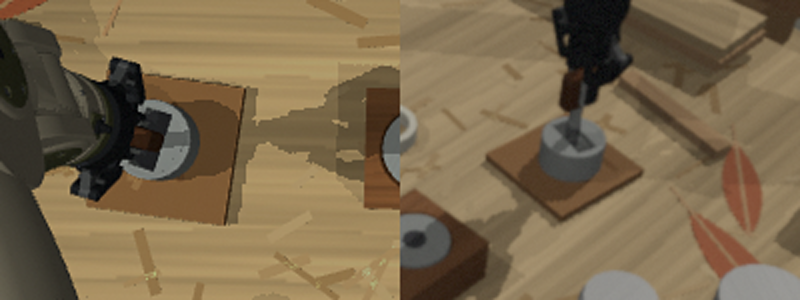

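The plug stands upright on the offcut, near its centre. Lower the foot further.

```bash
python3 -m crank '{"jaw":[-1,-1,-1,-1,-1],"dp":[[0.02,0,0],[0.02,0,0],[0,0,0],[0,0,0],[0,0,0]],"twist":[[0,0,0.002],[0,0,0],[0,0,0],[0,0,0],[0,0,0]]}'
python3 -m crank '{"jaw":[-1,-1,-1],"dp":[[0.01,0,0],[0,0,0],[0,0,0]],"twist":[[0,0,0],[0,0,0],[0,0,0]]}'
```

```text
time_s: 15.87
eef_pos: [0.5385, 0.33, 0.1116]
orientation: [-0.092, 0.702, -0.092, -0.7]
wrist_force: [-0.3, -0.3, -1.7]
grip_width: 0.0194
time_s: 16.12
eef_pos: [0.5386, 0.33, 0.1106]
orientation: [-0.092, 0.702, -0.092, -0.7]
wrist_force: [0.4, -0.2, -2.5]
grip_width: 0.0192
```

```bash
python3 -m crank '{"jaw":[-1,-1,-1],"dp":[[0.01,0,0],[0,0,0],[0,0,0]],"twist":[[0,0,0],[0,0,0],[0,0,0]]}'
python3 -m crank '{"jaw":[-1,-1,-1],"dp":[[0.01,0,0],[0,0,0],[0,0,0]],"twist":[[0,0,0],[0,0,0],[0,0,0]]}'
```

```text
time_s: 16.37
eef_pos: [0.5388, 0.33, 0.1098]
orientation: [-0.092, 0.702, -0.092, -0.7]
wrist_force: [-0.2, 0.0, -1.9]
grip_width: 0.019
time_s: 16.62
eef_pos: [0.5391, 0.3301, 0.11]
orientation: [-0.093, 0.703, -0.092, -0.699]
wrist_force: [-0.6, -0.6, -2.5]
grip_width: 0.0192
```

```bash
python3 -m crank '{"jaw":[-1,-1,-1],"dp":[[0.02,0,0.01],[0,0,0],[0,0,0]],"twist":[[0,-0.001,0],[0,0,0],[0,0,0]]}'
python3 -m crank '{"jaw":[-1,-1,-1],"dp":[[0.02,0,0],[0,0,0],[0,0,0]],"twist":[[0,0,0],[0,0,0],[0,0,0]]}'
```

```text
time_s: 16.87
eef_pos: [0.5396, 0.3305, 0.1103]
orientation: [-0.093, 0.703, -0.091, -0.699]
wrist_force: [-0.1, 0.1, -1.8]
grip_width: 0.0196
time_s: 17.12
eef_pos: [0.5399, 0.3308, 0.1097]
orientation: [-0.094, 0.703, -0.091, -0.699]
wrist_force: [-0.2, -1.2, -2.6]
grip_width: 0.0196
```

```bash
python3 -m crank '{"jaw":[-1,-1,-1],"dp":[[0.02,0,0.02],[0.02,0,0],[0.02,0,0]],"twist":[[0,-0.002,0],[0,0,0],[0,0,0]]}'; python3 plan.py 0.537 0.329 0.11 165
```

```text
time_s: 17.37
eef_pos: [0.54, 0.3309, 0.1096]
orientation: [-0.095, 0.703, -0.091, -0.699]
wrist_force: [-5.1, -2.5, 14.0]
grip_width: 0.0192
t 17.37 pos [0.54   0.3309 0.1096] w 0.0192 F [-5.1 -2.5 14. ] q [ 4.220e-01  4.750e-01 -1.600e-02  1.071e+00  1.000e-03 -8.860e-01]
[[ 0.007 -0.26  -0.966]
 [ 0.005 -0.966  0.26 ]
 [-1.    -0.007 -0.006]]
err mm [-3.  -1.9  0.4] rot deg [-0.04 -0.34  0.38]
[[-0.005, 0.026, 0.025], [0.0, 0.0, 0.0], [0.0, 0.0, 0.0], [0.0, 0.0, 0.0], [0.0, 0.0, 0.0]]
[[-0.0002, -0.0019, 0.0021], [0.0, -0.0, -0.0], [-0.0, 0.0, 0.0], [0.0, -0.0, -0.0], [-0.0, 0.0, 0.0]]
```

The foot is on the cavity floor (14 N push). Relieve that, then open.

```bash
python3 -m crank '{"jaw":[-1,-1],"dp":[[-0.005,0,0],[0,0,0]],"twist":[[0,0,0],[0,0,0]]}'; python3 -m crank '{"jaw":[0.2,0.2,0.2,0.2,0.2],"dp":[[0,0,0],[0,0,0],[0,0,0],[0,0,0],[0,0,0]],"twist":[[0,0,0],[0,0,0],[0,0,0],[0,0,0],[0,0,0]]}';
python3 -m crank '{"jaw":[0.4,0.4,0.4],"dp":[[0,0,0],[0,0,0],[0,0,0]],"twist":[[0,0,0],[0,0,0],[0,0,0]]}'
python3 - <<'E'
from h import *
for c in('scene','top'): snap(c+'9',c)
b=cv2.imread('pics/scene9.png')[80:230,280:480];a=cv2.imread('pics/top9.png')[140:290,50:250]
cv2.imwrite('pics/c9.png',cv2.resize(np.hstack([a,b]),(800,300),interpolation=cv2.INTER_CUBIC)); st()
E
```

```text
time_s: 17.53
eef_pos: [0.5398, 0.3309, 0.1105]
orientation: [-0.095, 0.703, -0.09, -0.699]
wrist_force: [-0.4, -0.8, -2.4]
grip_width: 0.019
time_s: 17.95
eef_pos: [0.54, 0.3311, 0.109]
orientation: [-0.095, 0.703, -0.09, -0.699]
wrist_force: [-0.1, 0.9, 0.7]
grip_width: 0.0512
time_s: 18.2
eef_pos: [0.54, 0.3312, 0.1086]
orientation: [-0.095, 0.703, -0.091, -0.699]
wrist_force: [-0.0, -0.4, -0.5]
grip_width: 0.0598
t 18.3 pos [0.54   0.3312 0.1087] w 0.0597 F [-0.1 -0.1  0.5] q [ 0.423  0.476 -0.016  1.07   0.002 -0.886]
[[ 0.006 -0.259 -0.966]
 [ 0.005 -0.966  0.259]
 [-1.    -0.006 -0.005]]
```

View pics/c9.png

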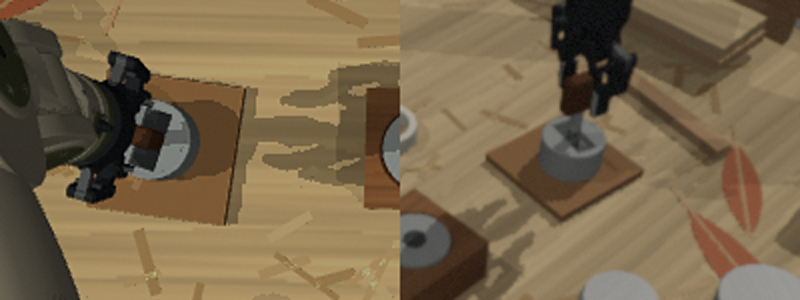

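Released, and the puller stands upright in the plug. Open fully and withdraw straight up.

```bash
python3 -m crank '{"jaw":[1,1,1,1,1],"dp":[[0,0,0],[0,0,0],[-0.1,0,0],[-0.15,0,0],[-0.2,0,0]],"twist":[[0,0,0],[0,0,0],[0,0,0],[0,0,0],[0,0,0]]}'; python3 -m crank '{"jaw":[1,1,1,1,1],"dp":[[-0.3,0,0],[-0.25,0,0],[-0.1,0,0],[0,0,0],[0,0,0]],"twist":[[0,0,0],[0,0,0],[0,0,0],[0,0,0],[0,0,0]]}'
python3 -m crank '{"jaw":[1,1,1,1,1],"dp":[[0,0.2,0],[0,0.3,0],[0,0.3,0],[0,0.2,0],[0,0,0]],"twist":[[0,0,0],[0,0,0],[0,0,0],[0,0,0],[0,0,0]]}'
python3 - <<'E'
from h import *
for c in('scene','top'):
    p=snap(c+'10',c)
    for q in('plug','offcut','puller','blank'): print(c,q,[(np.round(d['xyz'],4).tolist(),round(d['confidence'],2)) for d in pinpoint(q,p)[:2]])
b=cv2.imread('pics/scene10.png')[80:260,260:500];a=cv2.imread('pics/top10.png')[120:300,50:290]
cv2.imwrite('pics/c10.png',cv2.resize(np.hstack([a,b]),(800,300),interpolation=cv2.INTER_CUBIC)); st()
E
```

```text
time_s: 18.72
eef_pos: [0.5367, 0.3295, 0.151]
orientation: [0.093, -0.7, 0.092, 0.702]
wrist_force: [0.3, 0.5, 0.2]
grip_width: 0.0853
time_s: 19.13
eef_pos: [0.5383, 0.3301, 0.2272]
orientation: [-0.094, 0.703, -0.091, -0.699]
wrist_force: [0.3, -0.5, 0.3]
grip_width: 0.0854
time_s: 19.55
eef_pos: [0.5097, 0.2315, 0.2222]
orientation: [-0.092, 0.702, -0.09, -0.701]
wrist_force: [-0.0, 0.2, 0.4]
grip_width: 0.0854
scene plug [([0.5384, 0.3302, 0.0151], 0.71)]
scene offcut [([0.5359, 0.3264, 0.0016], 0.76), ([0.5419, 0.3321, 0.0234], 0.67)]
scene puller [([0.5373, 0.3292, 0.0221], 0.75)]
scene blank [([0.5369, 0.0495, 0.0207], 0.56)]
top plug []
top offcut []
top puller []
top blank [([0.5381, 0.0471, 0.0148], 0.82)]
t 20.05 pos [0.5114 0.2351 0.2229] w 0.0852 F [-0.3 -0.4  0.4] q [ 0.286  0.287 -0.011  1.267  0.004 -1.03 ]
[[ 0.004 -0.252 -0.968]
 [ 0.005 -0.968  0.252]
 [-1.    -0.006 -0.003]]
```

View pics/c10.png

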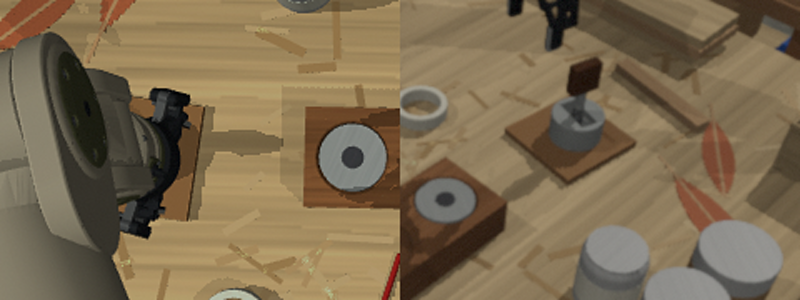

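The plug stands upright at (0.538, 0.330) on the offcut, about 4 mm from its centre. The puller stands in it, the blank is in its socket, and the arm is clear. I'll hand in.

```bash
python3 -c "
from workcell import job; print(job.hand_in())"
```

```text
the job is handed in; nothing more can be done
None
```

The slotted plug is out of the socket block and standing upright on the offcut, with the puller still in it. I handed the job in at about 20 s; no verdict was reported.

I took the puller from its pocket, put its foot through the slot and turned it 90 degrees. The plug came straight up with only its own weight showing on the wrist. I set it down and lowered the puller's foot to the cavity floor before letting go. That last lowering briefly pressed with about 14 N, which I relieved before opening the gripper.

**Last checks:**
- **Plug:** the scene camera put it at (0.538, 0.330, 0.015), about 4 mm from the offcut's centre and upright.
- **Puller:** its origin was found 1–2 mm from the plug's centre horizontally and 7 mm above the plug's origin. The foot resting on the cavity floor should read about 10 mm, so this is within the detector's error.
- **Blank:** it reads within about 5 mm of its first reading in the top view and 1 mm in the scene view, and sits in its socket in the pictures.
- **Gripper:** fully open, well clear of everything, with wrist force near zero.

**Not confirmed:** the arm blocked the top camera's view of the plug, puller and offcut at the end, so their final positions come from the scene camera alone.

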